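Run a sole hanger into the drying rail

ROBOT

A 6-joint arm with a two-finger parallel gripper is mounted at the origin on the work surface. World frame = base frame: x ahead of the robot, y to its left, z up, the work surface at z = 0. Lengths are in m, angles in rad, forces in N, time in s.
With the tool pointing down it reaches from about 0.425 to 0.95 m from the base axis. Payload 3.5 kg.
Tool frame: the origin (TCP) lies at the very end of the fingers, on their centre line; the grasp point (between the pads) lies ctrl.grip_point_offset behind it (ctrl.grip_point_offset is the distance from the TCP to the grasp point, in m); z points along the fingers, y is the direction in which the jaws open and shut (so a half turn about z gives the same grasp; the last joint's range is limited). The gripper opens to 85 mm and grips with 20 to 120 N. Pads are 22 mm wide; open, the fingers measure 114 mm over their backs; the gripper's body (76 mm by 85 mm) begins 54 mm behind the grasp point. The pads swing forward as they close: fully open they stand 13 mm farther back than shut.
Start: joints at [1.027, 0.286, 1.577, -0, 1.279, -0.15], TCP at [0.259, 0.623, 0.231] pointing down, gripper open.
Joint ranges: [-2.77, 2.77], [-0.9, 2.22], [0.21, 2.48], [-1.53, 4.67], [0.24, 2.81], [-2.84, 2.84]. Speed limits (rad/s): [2.79, 2.79, 3.14, 3.14, 3.14, 3.14].

INTERFACE

Orientations are given as a unit quaternion [x, y, z, w].
In Python, from plant import telemetry, imaging, ticket, finder, ctrl gives the robot as it stands. The module is installed in compiled form; this text tells all that it offers.
- The arm moves only by the shell command python3 -m crank 'ROWS' [FORCE]. ROWS is JSON, a list of rows, each a list of 7 numbers: the shift along the tool's x, y, z scaled (see below), then the turn, a rotation vector about the tool's x, y, z scaled (see below), then the opening, from 0 (shut) to 1 (fully open). A call has 1 to 12 rows; each row is the pose to reach, as a shift and turn from the pose commanded when the call began, along the tool's axes at that moment; what a row does not reach only later rows make up. The controller multiplies each number of a shift by 0.15 m and each number of a turn by 90 degrees. A row lasts 1/10 s, in which the tool goes at most 50 mm and 8.59 degrees, less where a joint would pass 70% of its speed; a pose out of reach is approached as far as the arm can. A call with a number of a shift or a turn outside -1 to 1 is refused whole. A call with a gripper value outside its range is refused whole. The fingers move at their own pace and stop on an object; FORCE is the grip in N (left out, the last holds). Time passes only in rows, so rows that repeat a pose let the fingers close. It gives the time, the measured TCP pose, the force and the opening at its end, in the units of the state.
- telemetry.get_state(): the state, without advancing time (a new reading comes with each control period).
- imaging.read_camera(name): name is "scene" or "top" or "wrist"; returns a dict with "pixels" (480x640x3 uint8, red, green, blue), "vfov" (degrees; the focal length in pixels is half the picture's height over the tangent of half this angle, whatever the lens; pixels are square), "cx", "cy" (the principal point, pixels), "rvec" (rotation vector, rad) and "tvec" (3), from world to camera coordinates, as OpenCV has them. Camera axes: x right, y down, z forward; pixel columns grow to the right and rows downward; lengths in m; the calibration is good to about 2 mm. The wrist camera is an equidistant fisheye: a pixel r from the principal point sees the ray r / f radians off the axis. A picture is of the moment at which its call begins. There is no depth.
- ticket.sign_off(): hands the job in, once; it reports no verdict.
Trained networks look in a picture, given as the dict that the camera call returned (one of the last four; its "shot" number tells which), for a name from the list of things; names that differ only in an ending like _2 or _b are one class to them, and where a whole thing is asked for, a point or a joint stands for the part that bears it (a point fixed in the world has none). Each returns a list of dicts, best first, with "confidence" (0 to 1); they miss things now and then, are a little off and sometimes report something else, mostly with a low value. They report only what shows in the picture. A call takes as long as a camera call. They do not tell look-alikes from the thing itself.
- finder.masks_of(label, picture): "pixels" (480x640 bool, what is visible of it) and "extent" ([left, top, right, bottom] in pixels, round what is visible of it).
- finder.pinpoint(label, picture): "location" ([row, column] in pixels: a listed point, or the origin of a listed thing).
The state is a dict: "time": time; "qpos": joint angles; "dq": joint speeds; "joint_efforts": joint torques, N m; "eef_pos": TCP position; "tcp_rot": TCP orientation; "contact_force": force on the tool from outside, world axes, zero at the start; "wrist_torque": the same for the moment, N m; "opening": opening from 0.0 (shut) to 1.0 (fully open).
Only numpy, scipy, OpenCV 4.12 (cv2) and the standard library are available. Lean on these libraries where they do the work, as an engineer would, in place of code of your own. Each camera call takes 0.05 s, during which the arm holds its last target.

TASK

Take the trolley hanger with the sole off its loading fork, run its trolley into the open, flared end of the drying rail, and slide it gently along until the sprung gate has snapped shut behind its post and holds it pressed against the spring buffer. Feel for the catch: do not jam or ram the hanger in the rail, and do not drive the buffer to the end of its travel. Leave the hanger hanging there, let go, and do not disturb the other things on the table.

Things in the scene. Friction and masses are not known exactly. Their poses are not given: they have to be found in the camera images.
- hanger_grip (a point): Centre of the hanger's grey grip block: 16 mm in x (across), 24 mm in y (along the travel), 32 mm high, all sides free; z up. The hanger (220 to 370 g) is the same both ways round. Under the block a square post of 12 x 12 mm goes down to the trolley, whose centre is 56 mm below this point. A black rubber sole hangs below, reaching 225 mm below this point.
- hanger: The trolley hanger; origin at the trolley's centre, axes as the grip block. Trolley: plate 24 mm wide in x, 46 mm long in y, with two cross rollers (30 mm wide in x, diameter 10 mm, at y -18 and +18 mm) that slide and do not turn. Below it a strip (10 mm in x) and clamp carry the sole, 9 mm thick in x (clamp 13 mm), up to 54 mm wide in y. At the start the rollers rest on the fork's bars.
- fork: Steel loading fork, fixed; origin on the table below the trolley's place (within 8 mm along y). Two bars along y, 17 mm apart, 39 mm over both, top at 215 mm, from y -72 to +48 mm, 3 mm lips at the +48 end; its one upright is at y -75 mm, no higher. The sole hangs between the bars: raise the hanger 8 to 30 mm and take it out along the open +y end, 90 mm or more, before turning or moving aside.
- rail: Drying rail: aluminium channel, fixed, 290 mm long, 41 mm wide, 21 mm high; origin on the table below the middle of its open end, y runs into it, far end closed. Inside 33 mm wide, 13 mm high (1.5 mm play round the rollers); 17 mm slots in top (post) and bottom (strip, sole). Posts and foot are on its +x side, 32 mm and more from its middle. Its top is at 231 mm; only the catch unit is higher.
- rail_mouth (a point): Middle of the rail's open end, 220 mm above the table; axes as the rail (y points in). The trolley's centre goes in through this point with its y along the rail's y; the grip block's centre is then 56 mm higher. Two flared side plates guide it in: they reach 19 mm ahead of the mouth and stand about 50 mm apart there. They do not guide it in height.
- buffer (a joint): Spring buffer of the catch unit, m: 0 = out, up to 0.014 pushed in along the rail's y. 2 N to start, 5.5 N at 0.005, 10 N at 0.011. The gate snaps behind the post at about 0.005 and the buffer then stays there; 0.011 or more counts as driven to its end. Where the unit is clamped is not measured: the post's final place is 130 to 190 mm inside the mouth; find it by feel or sight.
- gate (a joint): Sprung gate of the catch unit, m: 0 = shut across the top slot, up to 0.012 = aside to the rail's +x. The post meets its slope about 23 mm before the final place, pushes it aside (2 to 4 N) and it springs shut behind; then the hanger cannot be drawn back. The whole push as it snaps is about 5 to 8 N, up to 2 N of it trolley friction. The unit, dark steel on the rail's top, ends 16 mm below the grip block.
- blanks: Loose stack of black sole blanks, 56 x 146 x 40 mm, origin at the centre of its underside. Bystander.
- slipper_a: Loose beige slipper, 58 x 146 x 33 mm, origin at the centre of its underside. Bystander.
- slipper_b: The other slipper, the same. Bystander.
- glue: Loose amber glue bottle, diameter 56 mm, 150 mm high, origin at the centre of its underside. Bystander.
- tin: Loose open steel tin, diameter 80 mm, 70 mm high, origin at the centre of its underside. Bystander.
Not all that is in view belongs to the job. Leave any purple or red look-alike of the hanger alone.

How it is judged:
On the way:
1. the trolley has entered the rail at its open end (its centre 30 mm or more inside, still short of the catch) (x of hanger_grip in the frame of rail_mouth between -0.005 and 0.005 m and z of hanger_grip in the frame of rail_mouth between 0.05 and 0.062 m and y of hanger_grip in the frame of rail_mouth between 0.03 and 0.115 m), for 0.1 s.
At the end, for the whole second after the job is handed in: The hanger hangs upright (within 0.12 rad) with its trolley in the rail's channel (within 5 mm of its middle), 115 to 205 mm inside the mouth, the gate shut (under 2.5 mm) behind its post, the buffer held pressed by it (3.5 to 8 mm), at rest (x of hanger_grip in the frame of rail_mouth between -0.005 and 0.005 m and z of hanger_grip in the frame of rail_mouth between 0.05 and 0.062 m and y of hanger_grip in the frame of rail_mouth between 0.115 and 0.205 m and value of joint buffer between 0.0035 and 0.008 m and value of joint gate below 0.0025 m and velocity of joint buffer below 0.01 m/s and angle between hanger_grip's own z axis and vertical below 0.12 rad); the robot touches nothing.
It fails at once if the buffer is driven to the end of its travel (11 mm or more) (value of joint buffer above 0.011 m).
It fails at once if the hanger is rammed or jammed in the rail with more than 25 N (contact force between hanger and rail above 25 N).
It fails at once if a bystander is moved by more than 30 mm (distance of any of blanks, slipper_a, slipper_b, glue, tin from where it was at the start of the episode above 0.03 m).
It also fails if it takes over 59 s, if anything falls off the work surface, if the arm or the gripper's body presses on something with over 40 N, if the wrist force passes 120 N, or if a joint passes its speed limit or range.

## Working session

There is one attempt and no reset: what is moved stays moved. The work goes in short steps, Python scripts to look and compute and a shell command to move; the robot and the scene stay as the last step left them, time stands still between calls to the robot, and variables do not carry over. Pictures are saved under pics/ and viewed, and the job is handed in when it is done.

```bash
mkdir -p pics
cat > h.py <<'E'
import numpy as np, cv2
from scipy.spatial.transform import Rotation as R
from plant import telemetry, imaging, ticket, finder, ctrl
def K(p):
    f=p["pixels"].shape[0]/2/np.tan(np.radians(p["vfov"])/2); return f
def ray(p,row,col,fish=False):
    f=K(p); Rm=R.from_rotvec(np.array(p["rvec"]).ravel()).as_matrix(); t=np.array(p["tvec"]).ravel()
    x=(col-p["cx"])/f; y=(row-p["cy"])/f
    if fish:
        th=np.hypot(x,y); s=np.sin(th)/th if th>1e-9 else 1; d=np.array([x*s,y*s,np.cos(th)])
    else: d=np.array([x,y,1.])
    d=Rm.T@d; return -Rm.T@t, d/np.linalg.norm(d)
def proj(p,X,fish=False):
    f=K(p); Rm=R.from_rotvec(np.array(p["rvec"]).ravel()).as_matrix(); c=Rm@np.array(X)+np.array(p["tvec"]).ravel()
    if fish:
        r=np.hypot(c[0],c[1]); th=np.arctan2(r,c[2]); s=f*th/max(r,1e-9); return p["cy"]+c[1]*s,p["cx"]+c[0]*s
    return p["cy"]+f*c[1]/c[2],p["cx"]+f*c[0]/c[2]
def atz(r,z):
    o,d=r; return o+d*(z-o[2])/d[2]
def tri(rs):
    A=sum(np.eye(3)-np.outer(d,d) for o,d in rs); b=sum((np.eye(3)-np.outer(d,d))@o for o,d in rs)
    X=np.linalg.solve(A,b); return X,[np.linalg.norm(np.cross(X-o,d)) for o,d in rs]
def save(p,n): cv2.imwrite("pics/"+n,cv2.cvtColor(p["pixels"],cv2.COLOR_RGB2BGR))
def crop(p,n,r0,r1,c0,c1,k): cv2.imwrite("pics/"+n,cv2.resize(cv2.cvtColor(p["pixels"],cv2.COLOR_RGB2BGR)[r0:r1,c0:c1],None,fx=k,fy=k,interpolation=cv2.INTER_CUBIC))
E
python3 - <<'E'
from h import *
s=telemetry.get_state(); print(s, ctrl.grip_point_offset)
P={}
for n in ["scene","top","wrist"]:
    p=imaging.read_camera(n); P[n]=p; save(p,n+"0.png"); 
    print(n,p["vfov"],p["cx"],p["cy"],ray(p,p["cy"],p["cx"]))
    for l in ["hanger_grip","hanger","fork","rail","rail_mouth","buffer","gate"]:
        try: print(l,[(np.round(d["location"],1).tolist(),round(d["confidence"],2)) for d in finder.pinpoint(l,p)])
        except Exception as e: print(l,e)
E
```

```text
{'time': 0.0, 'qpos': array([ 1.02698551e+00,  2.87199711e-01,  1.57815692e+00,  4.09190697e-05,
        1.27862080e+00, -1.49984963e-01]), 'dq': array([-0.00031307,  0.00144527, -0.0013644 , -0.00111136, -0.00054966,
        0.00097916]), 'joint_efforts': array([-8.98299477e-04, -4.05964887e+01, -2.92627466e+01, -2.06108748e-04,
        5.76778097e-03,  3.74026058e-06]), 'eef_pos': array([0.25862667, 0.62278173, 0.22993536]), 'tcp_rot': array([ 1.95648514e-01,  9.80673359e-01, -1.11470389e-03, -4.23810383e-04]), 'contact_force': array([-0.13082085, -0.79157738, -0.05376003]), 'wrist_torque': array([ 0.00083316,  0.02360965, -0.07010289]), 'opening': 0.999472753746773} 0.0187
scene 50.3187351464455 324.24366213156503 238.64781103733796 (array([1.55444756, 0.32069189, 0.8830475 ]), array([-0.80005811, -0.19612183, -0.56695966]))
hanger_grip [([235.4, 211.6], 0.7), ([191.7, 174.0], 0.63)]
hanger [([257.3, 214.7], 0.68), ([214.3, 175.3], 0.66)]
fork [([286.3, 186.7], 0.94)]
rail [([291.8, 291.8], 0.71)]
rail_mouth [([224.1, 287.0], 0.6)]
buffer it knows: blanks, fork, glue, hanger, hang
[... 507 characters left out ...]
_mouth [([222.1, 362.5], 0.61)]
buffer it knows: blanks, fork, glue, hanger, hanger_grip, rail, rail_mouth, slipper, tin
gate it knows: blanks, fork, glue, hanger, hanger_grip, rail, rail_mouth, slipper, tin
wrist 65.70646984690485 321.9092127508295 235.434499853269 (array([0.18069881, 0.65524725, 0.37333892]), array([ 0.30092221, -0.12430743, -0.94551229]))
hanger_grip [([381.2, 93.5], 0.23)]
hanger [([373.0, 219.1], 0.41)]
fork [([474.5, 39.9], 0.71), ([374.2, 219.6], 0.36)]
rail [([374.4, 216.7], 0.5)]
rail_mouth []
buffer it knows: blanks, fork, glue, hanger, hanger_grip, rail, rail_mouth, slipper, tin
gate it knows: blanks, fork, glue, hanger, hanger_grip, rail, rail_mouth, slipper, tin
```

View pics/scene0.png

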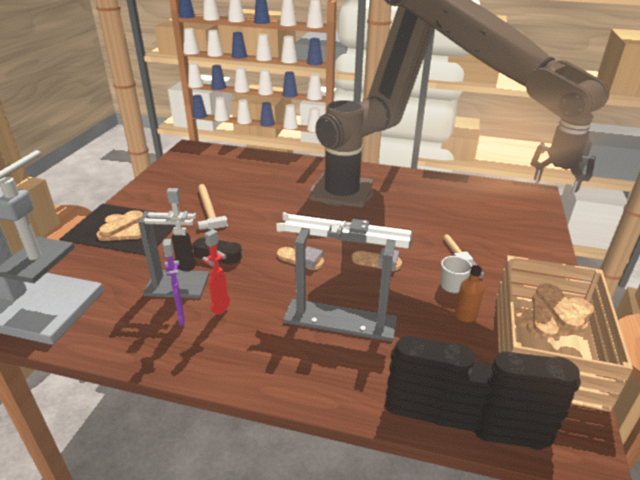

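View pics/top0.png

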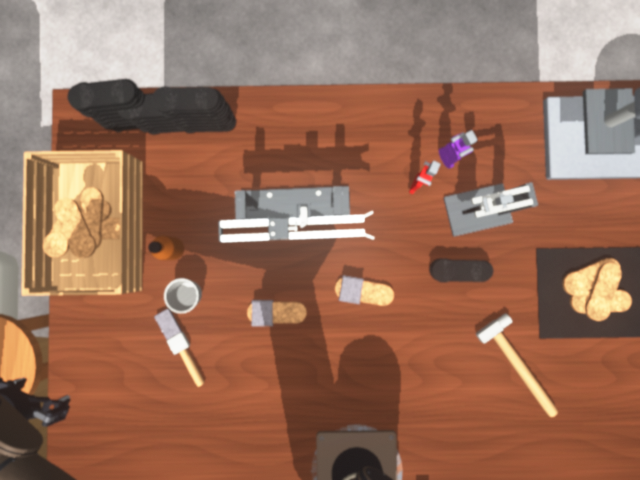

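View pics/wrist0.png

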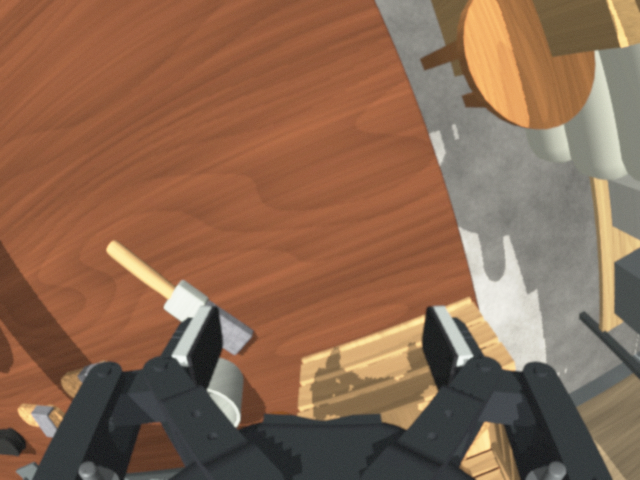

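The real hanger's grey grip is on the fork (scene about row 192, col 174; top about row 199, col 503). The look-alikes are the red one (scene 235,212; top 169,434) and the purple one (scene about 245,168; top 141,466). I'll check crops.

Run:
```python
from h import *
a=imaging.read_camera("scene"); b=imaging.read_camera("top")
crop(a,"c1.png",150,340,110,270,4.0 if 0 else 3); crop(b,"c2.png",120,250,400,560,5) ; crop(b,"c3.png",170,260,200,390,4); crop(a,"c4.png",190,350,260,430,4 if 0 else 3.5)
m=lambda l,p:[np.array(d["location"]) for d in finder.pinpoint(l,p)]
X,e=tri([ray(a,191.7,174),ray(b,198.7,502.7)]); print("grip",X,e)
X,e=tri([ray(a,224.1,287),ray(b,222.1,362.5)]); print("mouth",X,e)
for l in ["fork","rail"]:
  print(l,[atz(ray(a,*q),0) for q in m(l,a)],[atz(ray(b,*q),0) for q in m(l,b)])
```

```text
grip [ 0.62084407 -0.27271273  0.28823219] [np.float64(0.0007256501943968807), np.float64(0.000725650194396838)]
mouth [ 0.584595   -0.00873023  0.22095185] [np.float64(0.0001514036864234596), np.float64(0.00015140368642337562)]
fork [array([4.33818421e-01, 4.12378704e-01, 1.11022302e-16])] [array([ 0.61925537, -0.28541282,  0.        ])]
rail [array([ 5.61463502e-01, -3.73206054e-03,  1.11022302e-16])] []
```

```bash
cd pics; python3 -c "
import cv2
for i in '1234': print(cv2.imread('c%s.png'%i).shape)"
```

```text
(570, 480, 3)
(650, 800, 3)
(360, 760, 3)
(560, 595, 3)
```

View pics/c1.png

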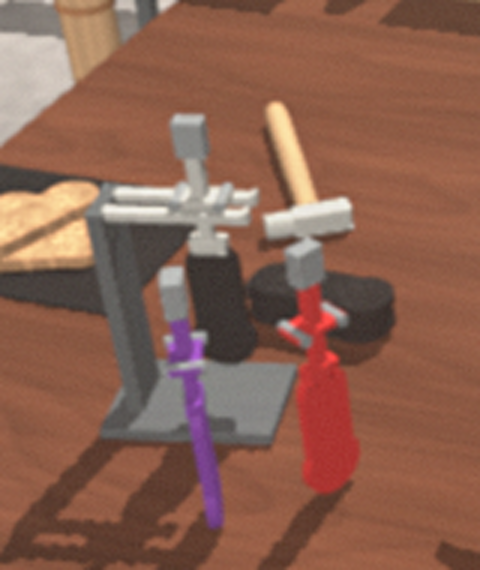

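View pics/c2.png

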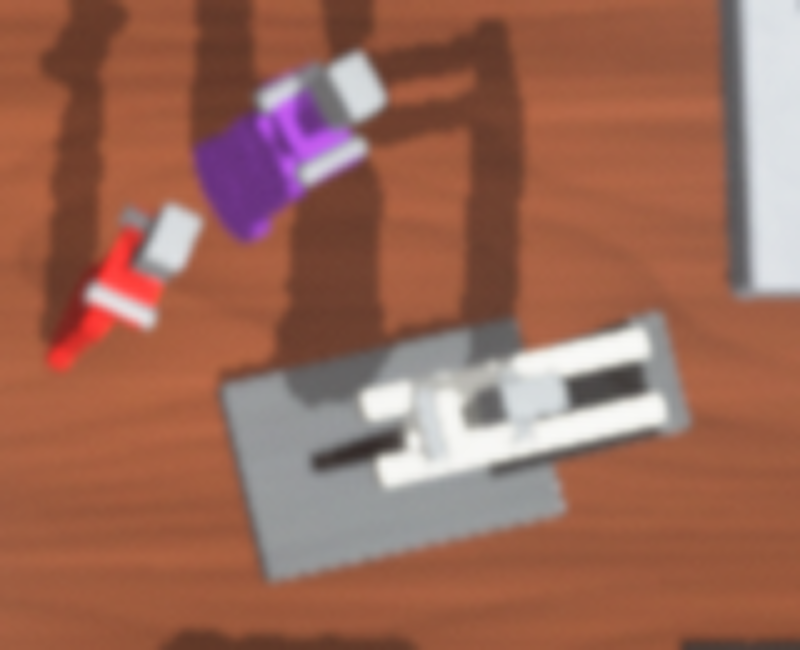

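View pics/c3.png

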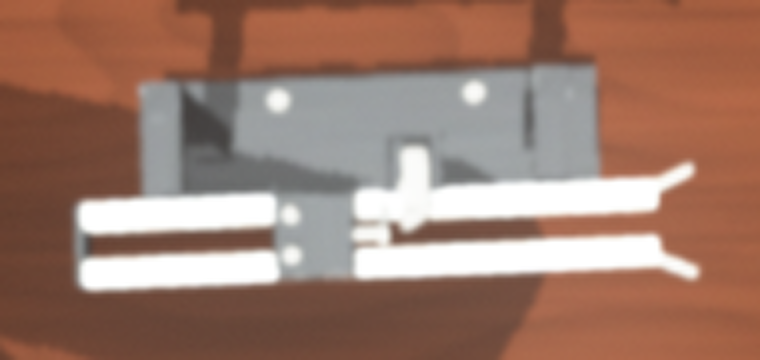

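View pics/c4.png

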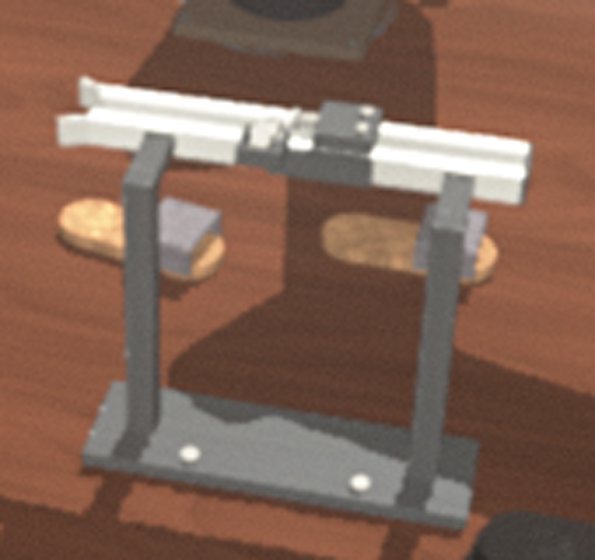

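The choice is the hanger with the grey post and black sole on the fork: grip at about (504,198) in the top view, confirmed by the crops. The red and purple hangers stand beside it. Next: yaws and the catch unit position.

Run:
```python
from h import *
b=imaging.read_camera("top")
def P(c,r,z,off,k): return atz(ray(b,off[0]+r/k-0.5*(1-1/k),off[1]+c/k-0.5*(1-1/k)),z)
f=lambda c,r,z=.215:P(c,r,z,(120,400),5)
g=lambda c,r,z=.231:P(c,r,z,(170,200),4)
def yaw(a,b_): d=b_-a; return np.degrees(np.arctan2(-d[0],d[1]))
print("fork", yaw(f(665,420),f(385,487)), yaw(f(640,330),f(362,392)))
print("bar ends",f(362,392),f(385,487), f(665,420),f(640,330))
print("rail", yaw(g(660,265),g(83,290)), yaw(g(655,180),g(80,202)))
print("mouth", g(660,267),g(657,179),"far",g(80,202),g(83,290))
print("catch", g(275,240,.24),g(352,240,.24), "gate",g(390,235,.235),g(410,230,.24))
print("gripblock",[f(c,r,.303) for c,r in[(503,375),(568,375),(568,415),(503,415)]])
# robust colour-based minAreaRect on rail?
s=telemetry.get_state(); T=R.from_quat(s["tcp_rot"]).as_matrix(); print(T)
```

```text
fork 12.62548448542329 11.761996172071779
bar ends [ 0.63136631 -0.23494136  0.215     ] [ 0.59207163 -0.24317404  0.215     ] [ 0.61798402 -0.35885768  0.215     ] [ 0.65531508 -0.34995874  0.215     ]
rail 1.6560391829673307 1.362126867648869
mouth [ 0.55489103 -0.01152877  0.231     ] [ 0.59943585 -0.01085818  0.231     ] far [0.59202699 0.28103895 0.231     ] [0.54748072 0.27968219 0.231     ]
catch [0.57079588 0.18162846 0.24      ] [0.57023701 0.14307386 0.24      ] gate [0.57278255 0.12426173 0.235     ] [0.57483114 0.11397793 0.24      ]
gripblock [array([ 0.62670205, -0.2623218 ,  0.303     ]), array([ 0.62634142, -0.28677353,  0.303     ]), array([ 0.611209  , -0.28624721,  0.303     ]), array([ 0.61156791, -0.26181631,  0.303     ])]
[[-9.23477940e-01  3.83651528e-01 -3.16757964e-06]
 [ 3.83651528e-01  9.23477940e-01 -1.07901366e-05]
 [-1.21446249e-06 -1.11796999e-05 -1.00000000e+00]]
```

```bash
python3 -m crank '[[-1,-1,-1,0,0,0,1],[-1,-1,-1,0,0,0,1],[-1,-1,-1,0,0,0,1],[-1,-1,-1,0,0,0,1],[-1,-1,-1,0,0,0,1],[-1,-1,-1,0,0,0,1],[-1,-1,-1,0,0,0,1]]'
python3 -m crank '[[-1,-1,0,0,0,0,1],[-1,-1,0,0,0,0,1],[-1,-1,0,0,0,0,1],[-1,-1,0,0,0,0,1],[-1,-1,0,0,0,0,1],[-1,-1,0,0,0,0,1]]'
```

```text
time: 1.95
eef_pos: [0.3408, 0.4267, 0.3834]
tcp_rot: [0.197, 0.98, 0.002, 0.001]
contact_force: [0.6, -0.6, -0.2]
opening: 1.002
time: 2.55
eef_pos: [0.421, 0.2308, 0.3795]
tcp_rot: [0.197, 0.98, -0.0, -0.002]
contact_force: [-0.2, 0.1, 0.0]
opening: 1.001
```

```bash
python3 -m crank '[[-1,-1,0,0,0,0.5,1],[-1,-1,0,0,0,0.5,1],[-1,-1,0,0,0,0.5,1],[-1,-1,0,0,0,0.5,1],[-1,-1,0,0,0,0.5,1],[-1,-1,0,0,0,0.5,1],[-1,-1,0,0,0,0.5,1]]'
python3 - <<'E'
from h import *
p=imaging.read_camera("wrist"); save(p,"w1.png"); s=telemetry.get_state(); print(s["qpos"],s["eef_pos"])
for l in ["hanger_grip","rail_mouth"]: print(l,[(np.round(d["location"],1).tolist(),round(d["confidence"],2)) for d in finder.pinpoint(l,p)])
E
```

```text
time: 3.25
eef_pos: [0.5021, 0.0368, 0.3801]
tcp_rot: [0.555, 0.832, -0.0, -0.001]
contact_force: [-0.0, 0.3, -0.2]
opening: 0.999
[-1.28784530e-01 -1.75736247e-01  1.79239866e+00  8.43076216e-04
  1.52675848e+00 -5.23703581e-01] [0.50194896 0.03695126 0.38034999]
hanger_grip [([422.4, 409.7], 0.55)]
rail_mouth [([289.7, 378.5], 0.77)]
```

View pics/w1.png

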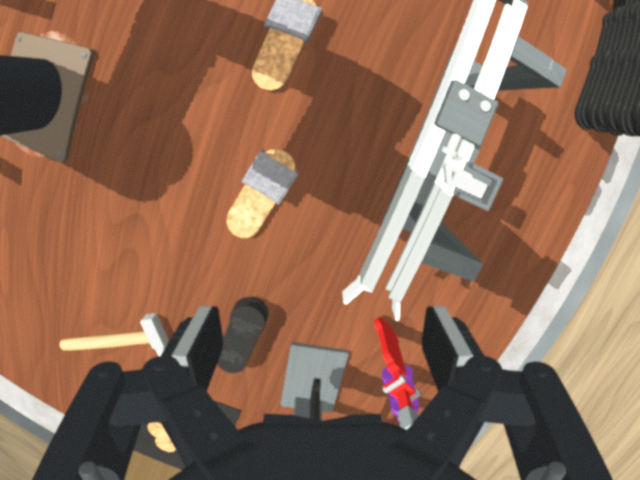

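Run:
```python
import cv2
i=cv2.imread("pics/w1.png"); cv2.imwrite("pics/w1a.png",cv2.resize(i[150:330,330:510],None,fx=3.3,fy=3.3,interpolation=cv2.INTER_CUBIC)); cv2.imwrite("pics/w1b.png",cv2.resize(i[0:200,380:580],None,fx=3,fy=3,interpolation=cv2.INTER_CUBIC))
```

```text
(no output)
```

View pics/w1a.png

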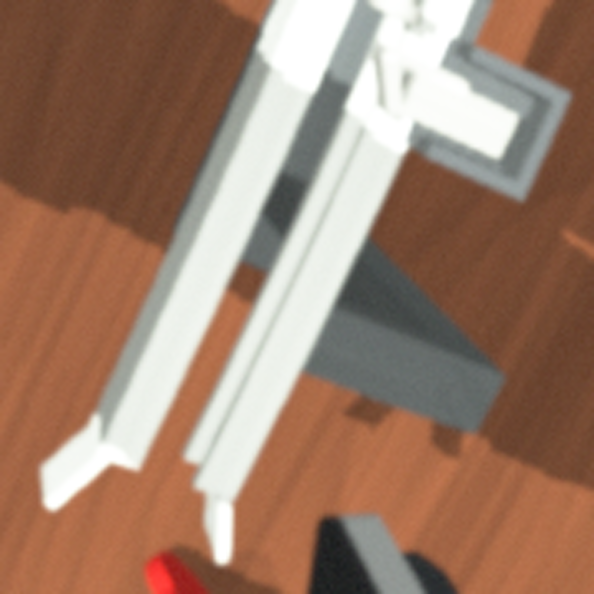

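View pics/w1b.png

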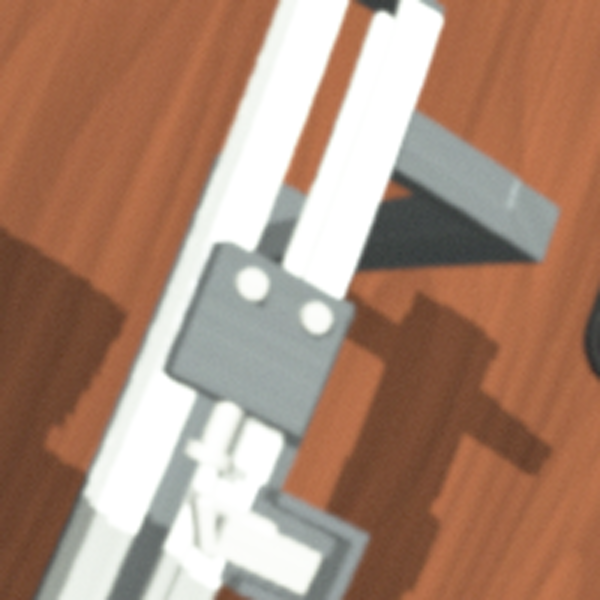

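Run:
```python
from h import *
p=imaging.read_camera("wrist")
f=lambda c,r,z=.231: atz(ray(p,150+r/3.3-.35,330+c/3.3-.35,True),z)
g=lambda c,r,z=.231: atz(ray(p,0+r/3-.33,380+c/3-.33,True),z)
for n,q in dict(LinM=f(138,468),RinM=f(200,490),LoutM=f(103,440),RoutM=f(238,497),Lin2=f(305,85),Rin2=f(352,112),flL=f(45,508),flR=f(222,563)).items(): print(n,q)
for n,q in dict(Lout_far=g(285,0),Lin_far=g(347,0),Rin_far=g(380,12),Rout_far=g(442,12),buf=g(205,447),gate=g(208,535),blockL=g(165,370,.244),blockR=g(300,438,.244),RinLow=g(290,270),LinLow=g(250,245)).items(): print(n,q)
print("net mouth",atz(ray(p,289.7,378.5,True),.22))
```

```text
LinM [ 0.56825614 -0.01007736  0.231     ]
RinM [ 0.58721337 -0.00988315  0.231     ]
LoutM [ 0.55586228 -0.00599011  0.231     ]
RoutM [ 0.5982345  -0.00797038  0.231     ]
Lin2 [0.56262636 0.10041862 0.231     ]
Rin2 [0.57687235 0.09936001 0.231     ]
flL [ 0.54999148 -0.03077862  0.231     ]
flR [ 0.60408953 -0.02869534  0.231     ]
Lout_far [0.54408566 0.25674885 0.231     ]
Lin_far [0.56053739 0.26748573 0.231     ]
Rin_far [0.57087628 0.27002286 0.231     ]
Rout_far [0.58856843 0.28226991 0.231     ]
buf [0.57318499 0.129643   0.231     ]
gate [0.58492812 0.10818906 0.231     ]
blockL [0.55008343 0.14223168 0.244     ]
blockR [0.59201559 0.14305612 0.244     ]
RinLow [0.57490082 0.18515291 0.231     ]
LinLow [0.56156866 0.18577071 0.231     ]
net mouth [ 0.57729432 -0.01065903  0.22      ]
```

```bash
python3 -m crank '[[-1,-0.09,0,0,0,0.6,1],[-1,-0.09,0,0,0,0.6,1],[-1,-0.09,0,0,0,0.6,1],[-1,-0.09,0,0,0,0.6,1],[-1,-0.09,0,0,0,0.6,1],[-1,-0.09,0,0,0,0.6,1],[-1,-0.09,0,0,0,0.6,1],[-1,-0.09,0,0,0,0.6,1]]'
python3 -m crank '[[-0.74,0.87,0,0,0,0.513,1],[-0.74,0.87,0,0,0,0.513,1],[-0.74,0.87,0,0,0,0.513,1],[-0.74,0.87,0,0,0,0.513,1],[-0.74,0.87,0,0,0,0.513,1],[-0.74,0.87,0,0,0,0.513,1],[-0.74,0.87,0,0,0,0.513,1],[-0.74,0.87,0,0,0,0.513,1]]'
python3 - <<'E'
from h import *
p=imaging.read_camera("wrist"); save(p,"w2.png"); s=telemetry.get_state(); print(s["qpos"],s["eef_pos"],R.from_quat(s["tcp_rot"]).as_matrix())
for l in ["hanger_grip","rail_mouth"]: print(l,[(np.round(d["location"],1).tolist(),round(d["confidence"],2),atz(ray(p,*d["location"],True),.276)) for d in finder.pinpoint(l,p)])
E
```

```text
time: 4.25
eef_pos: [0.5468, -0.1079, 0.3813]
tcp_rot: [0.872, 0.489, 0.0, -0.0]
contact_force: [-0.5, 0.6, 0.8]
opening: 0.999
time: 5.05
eef_pos: [0.5999, -0.271, 0.3813]
tcp_rot: [0.994, 0.108, 0.0, -0.0]
contact_force: [0.5, 0.3, 0.5]
opening: 0.999
[-5.78208802e-01  1.80144003e-01  1.43406039e+00  6.20444549e-05
  1.52725808e+00  7.75984192e-01] [ 0.59988606 -0.2709882   0.38140742] [[ 9.76633642e-01  2.14910934e-01  1.42892422e-04]
 [ 2.14910939e-01 -9.76633651e-01 -1.92354503e-05]
 [ 1.35419640e-04  4.94951326e-05 -9.99999990e-01]]
hanger_grip [([208.0, 338.7], 0.84, array([ 0.62013458, -0.27842176,  0.276     ])), ([82.1, 203.1], 0.81, array([ 0.68719663, -0.17021103,  0.276     ])), ([20.1, 311.7], 0.56, array([ 0.74101446, -0.23316005,  0.276     ]))]
rail_mouth [([182.7, 61.9], 0.94, array([ 0.59687201, -0.05689884,  0.276     ]))]
```

View pics/w2.png

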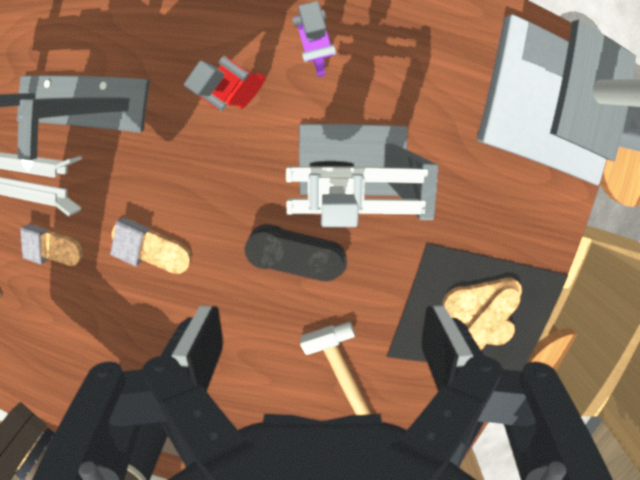

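The wrist view shows the fork bars lying level in the picture, so the yaw matches. The grip block is at (340,208), and the red (210,80) and purple (312,20) look-alikes are well away.

Run:
```python
from h import *
p=imaging.read_camera("wrist"); crop(p,"w2a.png",120,250,270,450,4.4)
a=imaging.read_camera("scene"); b=imaging.read_camera("top")
rs=[ray(p,208,338.7,True)]
for n,q in (("scene",a),("top",b)):
    L=[d["location"] for d in finder.pinpoint("hanger_grip",q)]; print(n,L)
    t=np.array(proj(q,[.62,-.275,.276])); L=[l for l in L if np.hypot(*(np.array(l)-t))<15]
    if L: rs.append(ray(q,*L[0]))
print(tri(rs)); print(tri(rs[:1]+rs[2:]) if len(rs)>2 else "")
```

```text
scene [[192.6, 172.3], [234.8, 212.9], [246.9, 166.5]]
top [[166.7, 434.9], [137.6, 468.5], [198.4, 503.1], [205.2, 496.6]]
(array([ 0.62203677, -0.27643044,  0.28523844]), [np.float64(0.001211712126432456), np.float64(0.0013866006105922879), np.float64(0.0024906097227823144)])
(array([ 0.62151991, -0.27719135,  0.27896827]), [np.float64(0.0012921751795655348), np.float64(0.0012921751795656332)])
```

View pics/w2a.png

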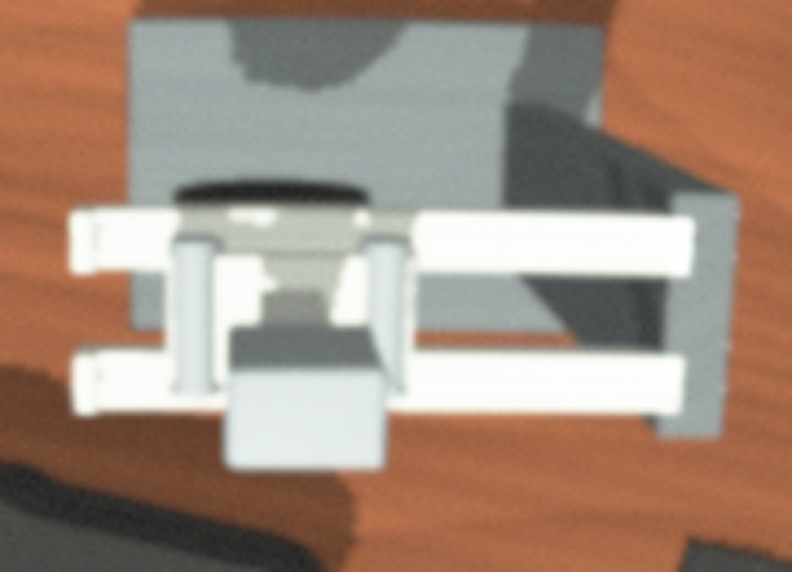

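Run:
```python
from h import *
p=imaging.read_camera("wrist")
f=lambda c,r,z: atz(ray(p,120+r/4.4-.39,270+c/4.4-.39,True),z)
C=[f(c,r,.292) for c,r in [(228,370),(383,370),(385,468),(228,468)]]
for c in C: print(c)
m=np.mean(C,0); print(m, np.linalg.norm(C[0]-C[1]),np.linalg.norm(C[3]-C[2]),np.linalg.norm(C[0]-C[3]),np.linalg.norm(C[1]-C[2]))
d=C[0]+C[3]-C[1]-C[2]; print("yaw",np.degrees(np.arctan2(-d[0],d[1])))
B=[f(75,212,.215),f(693,218,.215),f(75,412,.215),f(684,412,.215)]
for i in (0,2):
  d=B[i]-B[i+1]; print("bar yaw",np.degrees(np.arctan2(-d[0],d[1])),B[i])
# roller midpoint
print("rollers", f(195,315,.225), f(390,315,.225))
b=imaging.read_camera("top")
s=telemetry.get_state(); T=R.from_quat(s["tcp_rot"]).as_matrix()
print("delta tool", T.T@(np.array([m[0],m[1],.2573])-s["eef_pos"])/.15)
```

```text
[ 0.62427478 -0.26583614  0.292     ]
[ 0.62916256 -0.28795531  0.292     ]
[ 0.61462685 -0.29184927  0.292     ]
[ 0.60962662 -0.26902302  0.292     ]
[ 0.6194227  -0.27866594  0.292     ] 0.022652768095244025 0.023367503837032174 0.014990827105216155 0.01504825882976493
yaw 12.407439279144702
bar yaw 12.403361595939167 [ 0.62958668 -0.234737    0.215     ]
bar yaw 12.526065774721204 [ 0.59067303 -0.24225927  0.215     ]
rollers [ 0.6168062  -0.26103702  0.225     ] [ 0.62467584 -0.29658816  0.225     ]
delta tool [0.11842826 0.07433419 0.82718434]
```

```bash
python3 -m crank '[[0.118,0.074,0.3,0,0,0,1],[0.118,0.074,0.5,0,0,0,1],[0.118,0.074,0.65,0,0,0,1],[0.118,0.074,0.75,0,0,0,1],[0.118,0.074,0.809,0,0,0,1],[0.118,0.074,0.809,0,0,0,1],[0.118,0.074,0.809,0,0,0,1]]'
python3 - <<'E'
from h import *
p=imaging.read_camera("wrist"); save(p,"w3.png"); b=imaging.read_camera("scene"); crop(b,"s3.png",120,300,100,280,3.3)
E
```

```text
time: 6.25
eef_pos: [0.6199, -0.279, 0.2616]
tcp_rot: [0.994, 0.107, 0.001, 0.001]
contact_force: [-0.6, 0.9, 0.4]
opening: 1.002
```

View pics/w3.png

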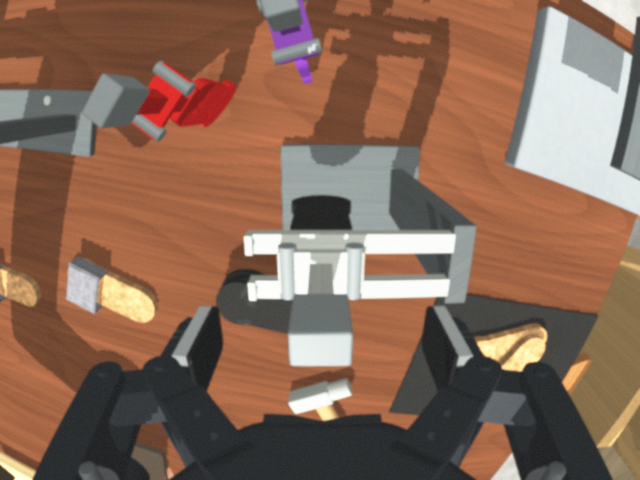

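View pics/s3.png

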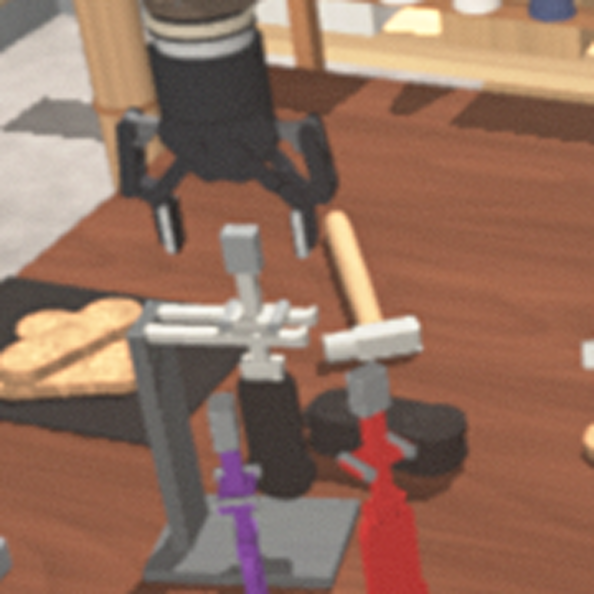

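```bash
python3 -m crank '[[0,0,0,0,0,0,0],[0,0,0,0,0,0,0],[0,0,0,0,0,0,0],[0,0,0,0,0,0,0],[0,0,0,0,0,0,0],[0,0,0,0,0,0,0],[0,0,0,0,0,0,0],[0,0,0,0,0,0,0]]' 60
python3 - <<'E'
from h import *
s=telemetry.get_state(); print(s["contact_force"],s["wrist_torque"],s["opening"])
p=imaging.read_camera("wrist"); save(p,"w4.png"); b=imaging.read_camera("scene"); crop(b,"s4.png",120,300,100,280,3.3)
E
```

```text
time: 7.15
eef_pos: [0.6194, -0.2786, 0.2602]
tcp_rot: [0.994, 0.107, 0.0, 0.0]
contact_force: [-0.4, 1.0, 1.1]
opening: 0.268
[-0.39269404  0.98507887  1.1346599 ] [0.12649875 0.09439042 0.03888117] 0.26826335244684113
```

View pics/w4.png

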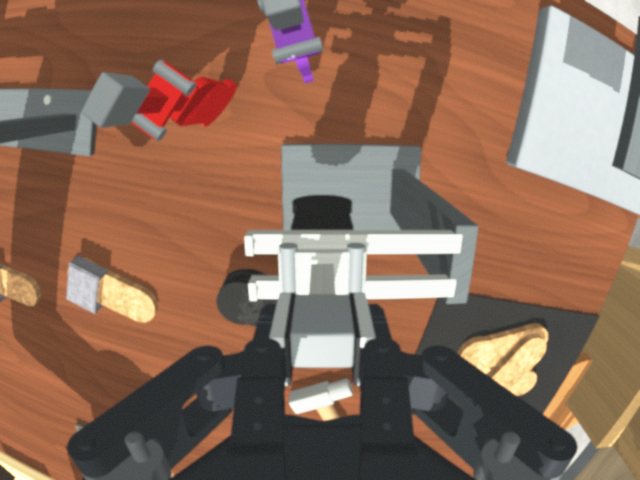

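View pics/s4.png

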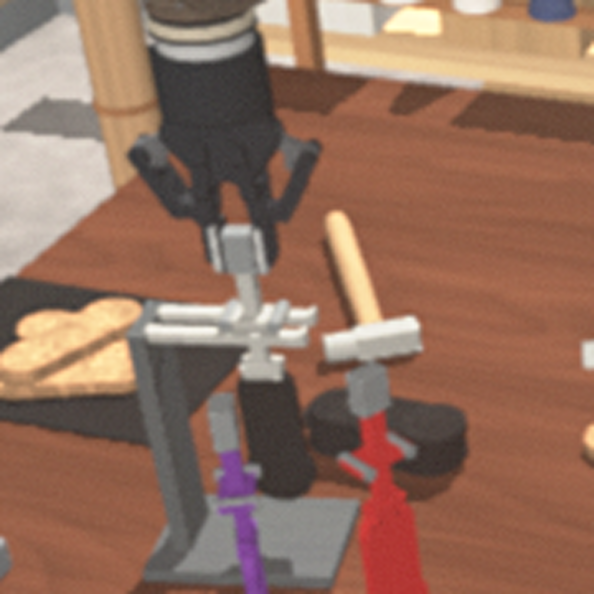

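```bash
python3 -m crank '[[0,0,-0.05,0,0,0,0],[0,0,-0.1,0,0,0,0],[0,0,-0.133,0,0,0,0],[0,0,-0.133,0,0,0,0],[0,0,-0.133,0,0,0,0]]'
python3 - <<'E'
from h import *
s=telemetry.get_state(); print(s["contact_force"],s["wrist_torque"],s["opening"])
p=imaging.read_camera("wrist"); crop(p,"w5.png",180,400,200,490,2.7); b=imaging.read_camera("scene"); crop(b,"s5.png",120,300,100,280,3.3)
E
```

```text
time: 7.75
eef_pos: [0.6193, -0.2787, 0.2799]
tcp_rot: [0.994, 0.107, 0.0, 0.0]
contact_force: [0.0, -0.6, -3.5]
opening: 0.267
[ 0.02469949 -0.59480384 -3.47225969] [-0.02362134  0.06109479  0.05156423] 0.2665284929105475
```

View pics/w5.png

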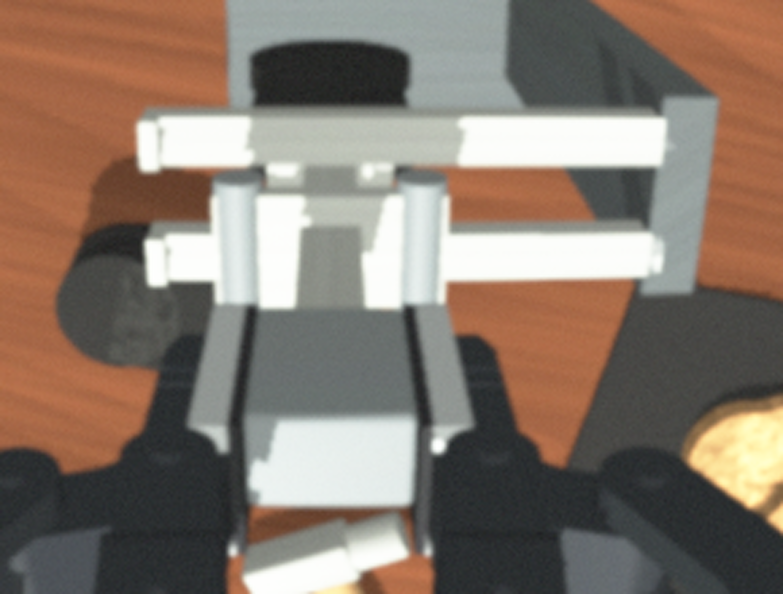

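View pics/s5.png

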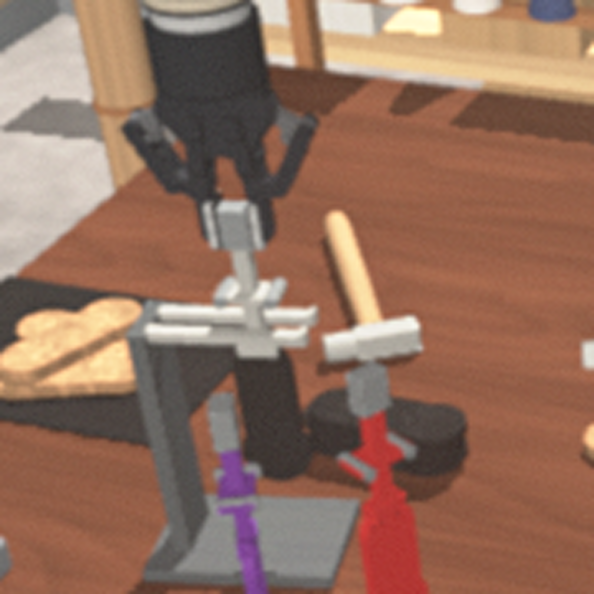

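```bash
python3 -m crank '[[0,-0.12,0,0,0,0,0],[0,-0.28,0,0,0,0,0],[0,-0.44,0,0,0,0,0],[0,-0.6,0,0,0,0,0],[0,-0.7,0,0,0,0,0],[0,-0.75,0,0,0,0,0],[0,-0.75,0,0,0,0,0],[0,-0.75,0,0,0,0,0]]'
python3 - <<'E'
from h import *
s=telemetry.get_state(); print(s["contact_force"],s["wrist_torque"],s["opening"])
p=imaging.read_camera("wrist"); save(p,"w6.png")
f=lambda c,r,z: atz(ray(p,180+r/2.7-.31,200+c/2.7-.31,True),z)
print([f(c,r,.308)-s["eef_pos"] for c,r in [(245,415),(415,415),(415,507),(245,507)]])
E
```

```text
time: 8.65
eef_pos: [0.5956, -0.1692, 0.28]
tcp_rot: [0.994, 0.107, 0.0, 0.0]
contact_force: [1.7, -0.6, -2.5]
opening: 0.265
[ 1.67329454 -0.60351183 -2.54691836] [-0.00647299  0.02946081  0.02997821] 0.2650417255734995
[array([0.00351215, 0.01247459, 0.02797897]), array([ 0.00842346, -0.01012259,  0.02797897]), array([-0.00741892, -0.01428783,  0.02797897]), array([-0.01262966,  0.00968758,  0.02797897])]
```

View pics/w6.png

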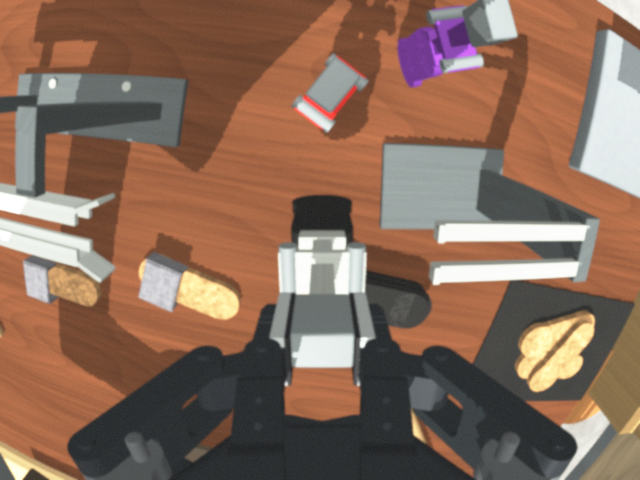

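Out of the fork cleanly. Now I'll go to about 80 mm ahead of the mouth, turn to the rail's yaw and set the height.

```bash
python3 -m crank '[[0.01,-0.15,0.05,0,0,0.05,0],[0.019,-0.35,0.1,0,0,0.1,0],[0.019,-0.5,0.132,0,0,0.113,0],[0.019,-0.54,0.132,0,0,0.113,0],[0.019,-0.54,0.132,0,0,0.113,0],[0.019,-0.54,0.132,0,0,0.113,0]]'
python3 - <<'E'
from h import *
s=telemetry.get_state(); print(s["contact_force"],s["wrist_torque"],s["opening"],s["eef_pos"],R.from_quat(s["tcp_rot"]).as_matrix()[:2,:2])
p=imaging.read_camera("wrist"); save(p,"w7.png"); a=imaging.read_camera("scene"); b=imaging.read_camera("top"); crop(a,"s7.png",160,320,200,400,4); crop(b,"t7.png",180,270,260,440,4.4)
for q,n,fi in ((p,"w",True),(a,"s",False),(b,"t",False)):
  for l in ["rail_mouth","hanger_grip"]: print(n,l,[(np.round(d["location"],1).tolist(),round(d["confidence"],2)) for d in finder.pinpoint(l,q)])
E
```

```text
time: 9.3
eef_pos: [0.5816, -0.0902, 0.2607]
tcp_rot: [1.0, 0.018, 0.001, 0.001]
contact_force: [-0.7, -1.3, -3.3]
opening: 0.269
[-0.65780506 -1.28287141 -3.27596636] [-0.01462214 -0.03108065 -0.02008432] 0.26910459204450204 [ 0.58160322 -0.09020187  0.26070483] [[ 0.9993486   0.0360698 ]
 [ 0.03607114 -0.99934856]]
w rail_mouth [([272.9, 181.1], 0.61)]
w hanger_grip [([328.1, 320.6], 0.86), ([71.5, 459.0], 0.63)]
s rail_mouth [([223.3, 286.9], 0.58), ([260.9, 374.8], 0.26)]
s hanger_grip [([248.1, 167.2], 0.97), ([237.4, 211.1], 0.83), ([196.2, 254.9], 0.78), ([315.6, 461.0], 0.48)]
t rail_mouth [([223.9, 362.7], 0.64)]
t hanger_grip [([137.8, 466.3], 0.69), ([166.9, 435.0], 0.65), ([220.8, 362.3], 0.28)]
```

View pics/w7.png

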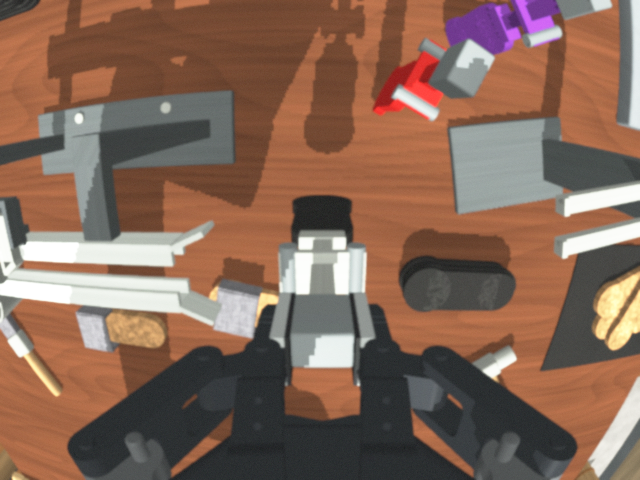

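View pics/s7.png

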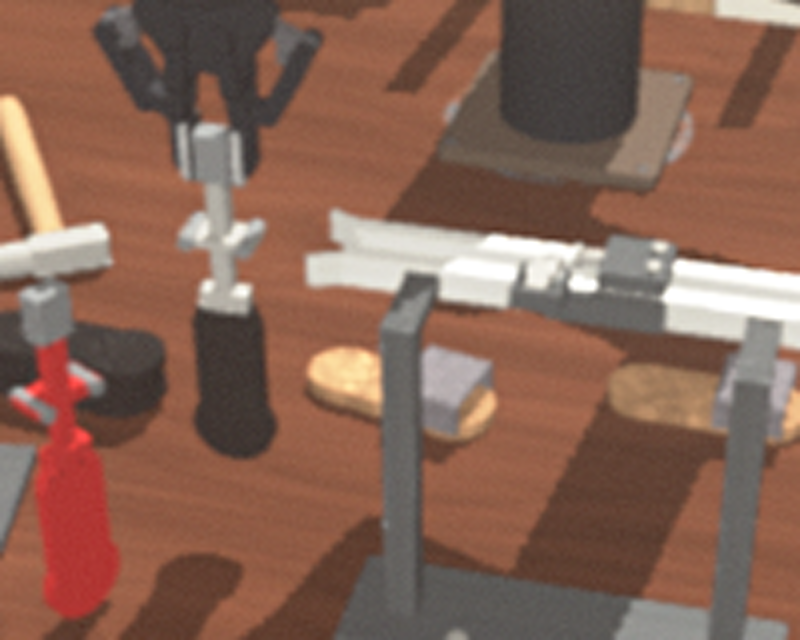

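View pics/t7.png

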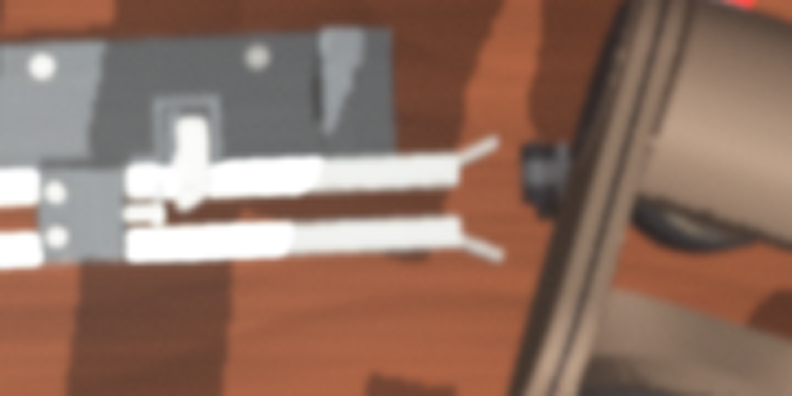

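Run:
```python
from h import *
import glob
b=imaging.read_camera("top"); p=imaging.read_camera("wrist"); a=imaging.read_camera("scene")
crop(p,"w7a.png",190,350,0,240,3.3)
f=lambda c,r,z: atz(ray(b,180+r/4.4-.39,260+c/4.4-.39),z)
for c,r in [(460,202),(290,209.5),(20,218)]: print(f(c,r,.231))
# sanity of heights: tri mouth
rs=[ray(p,272.9,181.1,True),ray(a,223.3,286.9),ray(b,223.9,362.7)]
print("mouth tri",tri(rs))
print("grip tri",tri([ray(p,328.1,320.6,True),ray(a,196.2,254.9)]))
```

```text
[ 0.57684842 -0.01099748  0.231     ]
[0.57453164 0.06707273 0.231     ]
[0.57242032 0.19108438 0.231     ]
mouth tri (array([ 0.57947466, -0.00993935,  0.22113256]), [np.float64(0.0024003197955662537), np.float64(0.0013467931566093487), np.float64(0.0017237626264493295)])
grip tri (array([ 0.5859061 , -0.08710674,  0.28477597]), [np.float64(0.002009573715306324), np.float64(0.002009573715306274)])
```

View pics/w7a.png

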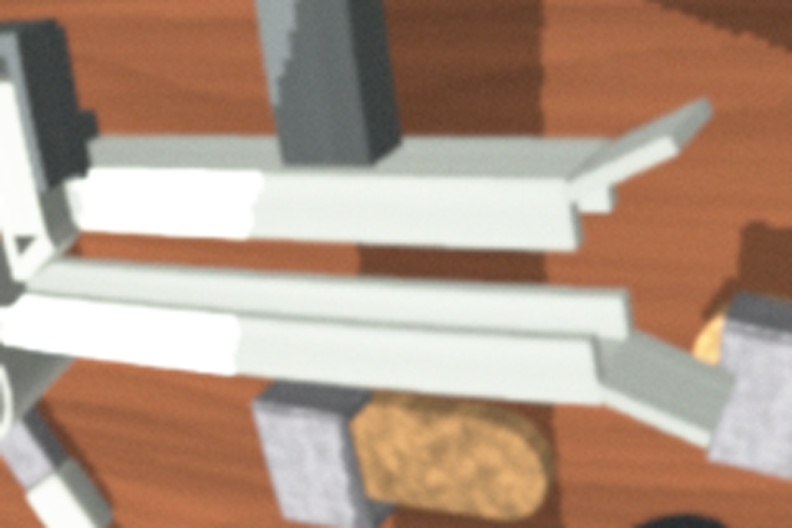

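Run:
```python
from h import *
p=imaging.read_camera("wrist")
f=lambda c,r,z=.231: atz(ray(p,190+r/3.3-.35,c/3.3-.35,True),z)
for c,r in [(578,250),(598,337),(570,182),(603,403),(250,240),(245,318)]: print(c,r,f(c,r))
s=telemetry.get_state();print(s["eef_pos"],s["contact_force"])
# grip block top face front/back edge in w7: cols 292-357 rows 335-368
g=lambda c,r,z: atz(ray(p,r,c,True),z)
C=[g(292,334,.292),g(357,334,.292),g(354,367,.292),g(292,367,.292)]; print(np.mean(C,0),C)
# rollers tops? post at trolley
print("trolley", g(322,265,.225))
```

```text
578 250 [ 0.58579068 -0.01084241  0.231     ]
598 337 [ 0.57011079 -0.01247099  0.231     ]
570 182 [ 0.59748337 -0.01076779  0.231     ]
603 403 [ 0.55728339 -0.01165155  0.231     ]
250 240 [0.58322495 0.05711091 0.231     ]
245 318 [0.56703958 0.06272001 0.231     ]
[ 0.58103854 -0.08899148  0.26011329] [-0.02567406 -0.09814459 -2.28952665]
[ 0.5819102  -0.08989245  0.292     ] [array([ 0.58915475, -0.07833217,  0.292     ]), array([ 0.58997845, -0.10140447,  0.292     ]), array([ 0.57467792, -0.10156644,  0.292     ]), array([ 0.57382968, -0.07826674,  0.292     ])]
trolley [ 0.58720354 -0.08902618  0.225     ]
```

Mouth at about (0.577, -0.011), rail yaw about 2.1°, and both views agree. The height matches the fork rest height. I'll approach in small steps and watch the force.

```bash
python3 -m crank '[[-0.005,-0.08,0,0,0,0,0],[-0.007,-0.16,0,0,0,0,0],[-0.007,-0.24,0,0,0,0,0],[-0.007,-0.3,0,0,0,0,0],[-0.007,-0.3,0,0,0,0,0],[-0.007,-0.3,0,0,0,0,0]]'
python3 -m crank '[[0,-0.03,0,0,0,0,0],[0,-0.06,0,0,0,0,0],[0,-0.09,0,0,0,0,0],[0,-0.1,0,0,0,0,0],[0,-0.1,0,0,0,0,0]]'
python3 - <<'E'
from h import *
p=imaging.read_camera("wrist"); crop(p,"w8.png",190,390,130,390,3); a=imaging.read_camera("scene"); crop(a,"s8.png",160,320,230,430,4); s=telemetry.get_state();print(s["eef_pos"],s["contact_force"],s["wrist_torque"])
E
```

```text
time: 10.55
eef_pos: [0.5784, -0.0436, 0.2602]
tcp_rot: [1.0, 0.019, 0.0, 0.0]
contact_force: [1.1, 0.2, -3.5]
opening: 0.273
time: 11.05
eef_pos: [0.5778, -0.0288, 0.2601]
tcp_rot: [1.0, 0.018, -0.0, 0.0]
contact_force: [1.3, -0.9, -3.5]
opening: 0.266
[ 0.5778052  -0.02911487  0.26013566] [ 0.59438792 -0.12119985 -2.3620457 ] [ 0.03811289 -0.00085933  0.03590512]
```

View pics/w8.png

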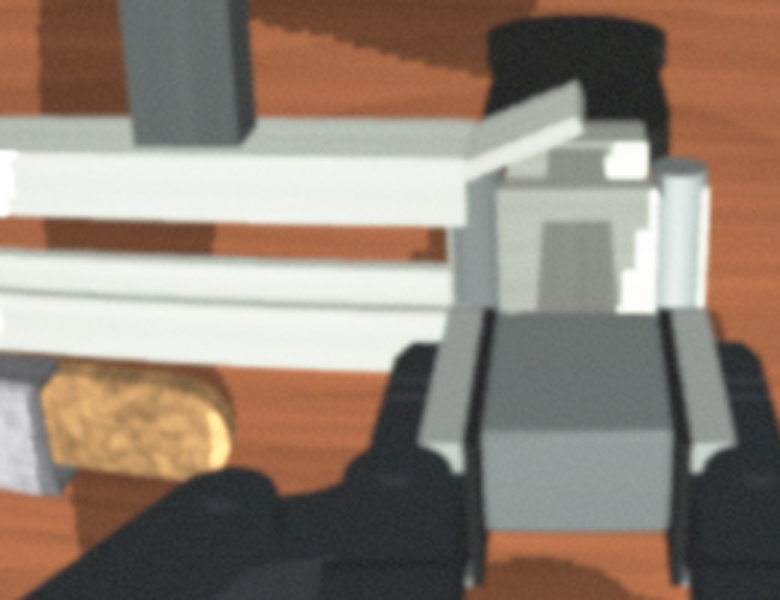

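View pics/s8.png

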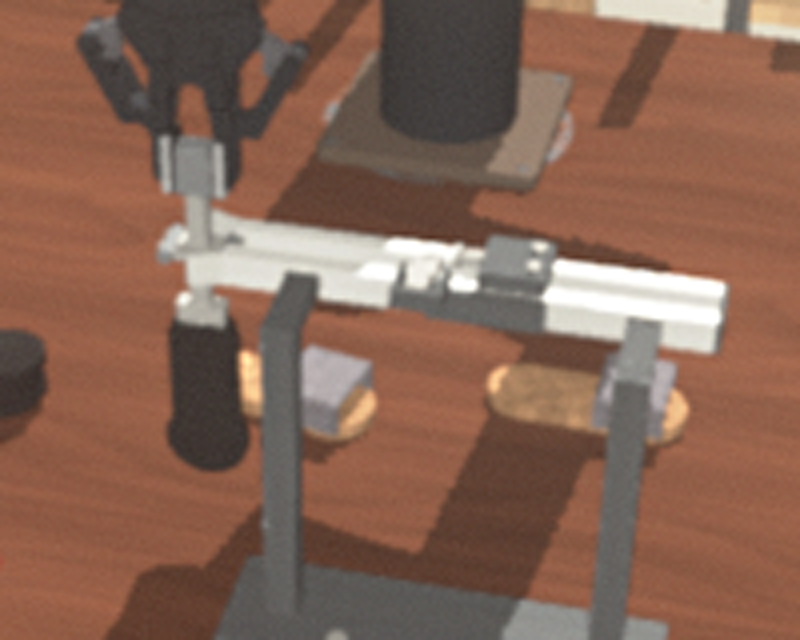

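The front roller is right at the mouth, centred, with no contact force. I'll go on gently.

```bash
python3 -m crank '[[0,-0.02,0,0,0,0,0],[0,-0.04,0,0,0,0,0],[0,-0.06,0,0,0,0,0]]'
python3 -m crank '[[0,-0.02,0,0,0,0,0],[0,-0.04,0,0,0,0,0],[0,-0.06,0,0,0,0,0]]'
python3 -m crank '[[0,-0.02,0,0,0,0,0],[0,-0.04,0,0,0,0,0],[0,-0.06,0,0,0,0,0]]'
```

```text
time: 11.45
eef_pos: [0.5775, -0.0198, 0.2601]
tcp_rot: [1.0, 0.018, -0.0, -0.0]
contact_force: [0.3, -0.1, -4.1]
opening: 0.271
time: 11.75
eef_pos: [0.5771, -0.0108, 0.2601]
tcp_rot: [1.0, 0.018, 0.0, 0.0]
contact_force: [-0.6, 0.1, -2.8]
opening: 0.27
time: 12.05
eef_pos: [0.5768, -0.0018, 0.2601]
tcp_rot: [1.0, 0.018, 0.0, 0.0]
contact_force: [-0.4, -0.5, -3.2]
opening: 0.269
```

```bash
python3 -m crank '[[0,-0.02,0,0,0,0,0],[0,-0.05,0,0,0,0,0],[0,-0.08,0,0,0,0,0],[0,-0.11,0,0,0,0,0],[0,-0.13,0,0,0,0,0]]'
python3 -m crank '[[0,-0.03,0,0,0,0,0],[0,-0.06,0,0,0,0,0],[0,-0.09,0,0,0,0,0],[0,-0.11,0,0,0,0,0],[0,-0.13,0,0,0,0,0],[0,-0.13,0,0,0,0,0]]'
python3 - <<'E'
from h import *
p=imaging.read_camera("wrist"); save(p,"w9.png"); a=imaging.read_camera("scene"); crop(a,"s9.png",160,320,230,430,4); s=telemetry.get_state();print(s["eef_pos"],s["contact_force"],s["wrist_torque"])
E
```

```text
time: 12.55
eef_pos: [0.5761, 0.0179, 0.2601]
tcp_rot: [1.0, 0.018, 0.0, -0.0]
contact_force: [0.8, -0.2, -3.2]
opening: 0.271
time: 13.15
eef_pos: [0.5754, 0.0373, 0.2602]
tcp_rot: [1.0, 0.019, 0.0, -0.0]
contact_force: [0.1, -0.2, -4.1]
opening: 0.274
[0.57538767 0.03689088 0.26010328] [ 0.19385192  0.05155922 -3.28370161] [ 0.01607464 -0.02288177  0.01656741]
```

View pics/w9.png

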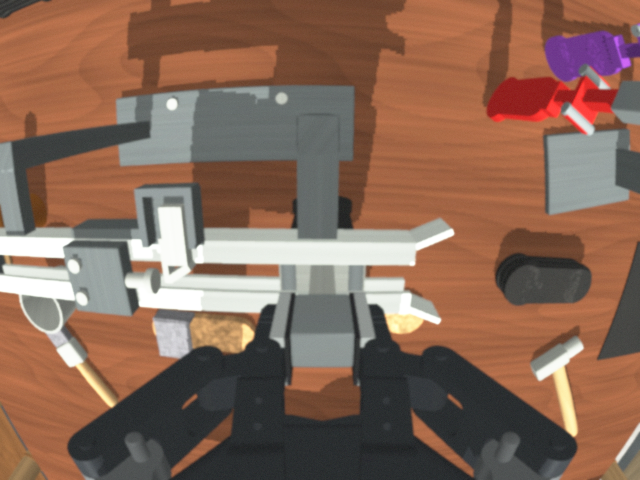

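View pics/s9.png

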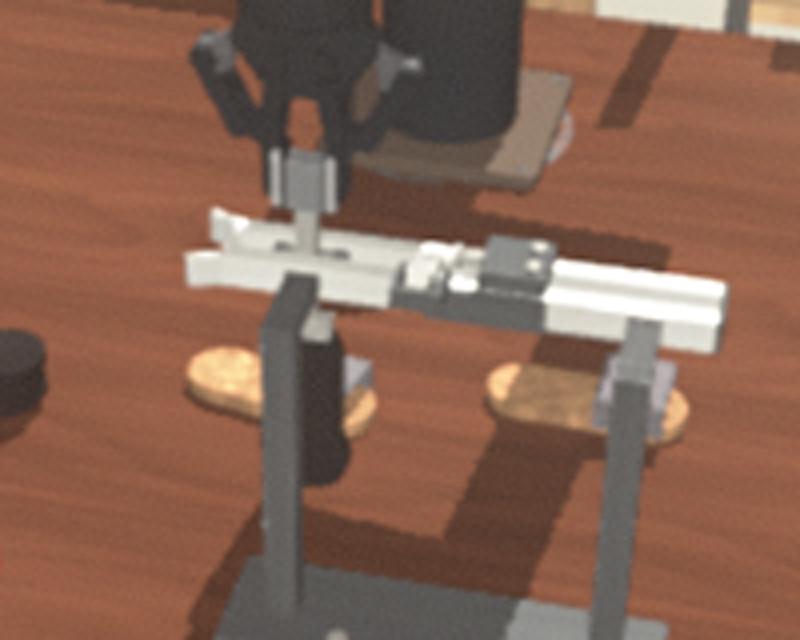

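Run:
```python
from h import *
p=imaging.read_camera("wrist")
for z in(.231,.238):
  for c,r in [(160,283),(175,272),(190,272),(200,243)]: print(z,c,r,atz(ray(p,r,c,True),z))
crop(p,"w9a.png",170,320,50,250,4)
```

```text
0.231 160 283 [0.56891766 0.12552474 0.231     ]
0.231 175 272 [0.57625495 0.11541117 0.231     ]
0.231 190 272 [0.57681341 0.10660401 0.231     ]
0.231 200 243 [0.59348648 0.0994704  0.231     ]
0.238 160 283 [0.57259687 0.12201188 0.238     ]
0.238 175 272 [0.579634   0.11231204 0.238     ]
0.238 190 272 [0.58016961 0.10386518 0.238     ]
0.238 200 243 [0.5961606  0.09702339 0.238     ]
```

View pics/w9a.png

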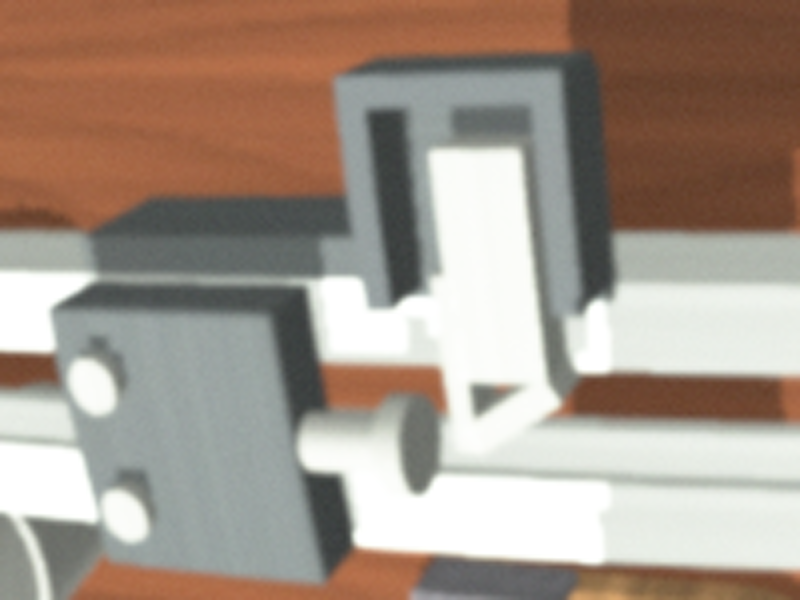

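```bash
python3 -m crank '[[0,-0.03,0,0,0,0,0],[0,-0.06,0,0,0,0,0],[0,-0.09,0,0,0,0,0],[0,-0.12,0,0,0,0,0],[0,-0.15,0,0,0,0,0],[0,-0.18,0,0,0,0,0],[0,-0.2,0,0,0,0,0],[0,-0.2,0,0,0,0,0]]'
```

```text
time: 14.1
eef_pos: [0.5742, 0.0674, 0.2601]
tcp_rot: [1.0, 0.019, -0.0, -0.0]
contact_force: [1.1, 0.2, -2.6]
opening: 0.272
```

```bash
python3 -m crank '[[0,-0.03,0,0,0,0,0],[0,-0.06,0,0,0,0,0],[0,-0.09,0,0,0,0,0],[0,-0.12,0,0,0,0,0],[0,-0.14,0,0,0,0,0],[0,-0.14,0,0,0,0,0]]'
python3 -m crank '[[0,-0.015,0,0,0,0,0],[0,-0.03,0,0,0,0,0],[0,-0.03,0,0,0,0,0]]'
python3 -m crank '[[0,-0.015,0,0,0,0,0],[0,-0.03,0,0,0,0,0],[0,-0.03,0,0,0,0,0]]'
python3 - <<'E'
from h import *
p=imaging.read_camera("wrist"); crop(p,"w10.png",170,380,150,400,3); s=telemetry.get_state();print(s["eef_pos"],s["contact_force"],s["wrist_torque"])
E
```

```text
time: 14.7
eef_pos: [0.5735, 0.0884, 0.2601]
tcp_rot: [1.0, 0.019, -0.0, -0.0]
contact_force: [0.5, -0.6, -2.9]
opening: 0.271
time: 15.0
eef_pos: [0.5733, 0.0926, 0.2601]
tcp_rot: [1.0, 0.018, 0.0, -0.0]
contact_force: [0.5, -0.4, -3.3]
opening: 0.268
time: 15.3
eef_pos: [0.5732, 0.0971, 0.2601]
tcp_rot: [1.0, 0.018, 0.0, -0.0]
contact_force: [0.5, -0.4, -2.8]
opening: 0.273
[0.57318017 0.09698755 0.2601247 ] [-0.03166952 -0.01162418 -3.09660992] [0.0058224  0.04523367 0.04384081]
```

View pics/w10.png

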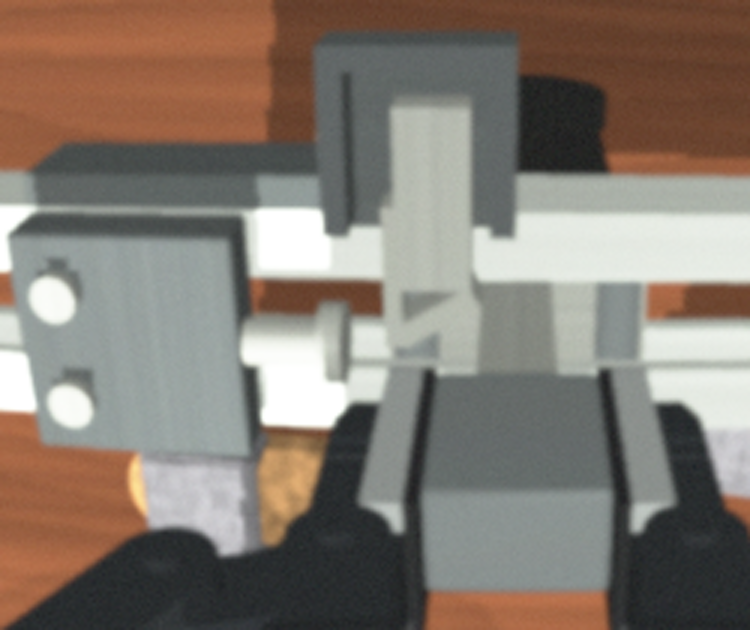

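The post is just meeting the gate's slope. I'll take 1.5 mm steps, reading the force at each.

```bash
for i in 1 2 3 4 5 6; do python3 -m crank '[[0,-0.01,0,0,0,0,0],[0,-0.01,0,0,0,0,0]]' | egrep 'eef|force'; done
```

```text
eef_pos: [0.5731, 0.0985, 0.2601]
contact_force: [0.5, -1.6, -3.1]
eef_pos: [0.5731, 0.1, 0.2601]
contact_force: [0.8, -0.8, -3.8]
eef_pos: [0.573, 0.1015, 0.2601]
contact_force: [0.9, 0.2, -3.4]
eef_pos: [0.5728, 0.1028, 0.2601]
contact_force: [-1.2, -0.6, -2.9]
eef_pos: [0.5727, 0.1039, 0.26]
contact_force: [-1.3, -2.6, -3.3]
eef_pos: [0.5726, 0.1056, 0.2599]
contact_force: [-1.4, -2.8, -2.8]
```

```bash
python3 -m crank '[[0,-0.01,0,0,0,0,0],[0,-0.01,0,0,0,0,0]]' | egrep 'eef|force'
python3 -m crank '[[0,-0.01,0,0,0,0,0],[0,-0.01,0,0,0,0,0]]' | egrep 'eef|force'
python3 -m crank '[[0,-0.01,0,0,0,0,0],[0,-0.01,0,0,0,0,0]]' | egrep 'eef|force'
python3 -m crank '[[0,-0.01,0,0,0,0,0],[0,-0.01,0,0,0,0,0]]' | egrep 'eef|force'
```

```text
eef_pos: [0.5727, 0.1073, 0.26]
contact_force: [-1.5, -3.6, -3.6]
eef_pos: [0.5726, 0.1089, 0.2601]
contact_force: [-1.0, -3.4, -3.3]
eef_pos: [0.5725, 0.1113, 0.2601]
contact_force: [-2.1, -1.1, -3.1]
eef_pos: [0.5725, 0.1127, 0.2601]
contact_force: [-0.9, -0.6, -3.1]
```

```bash
python3 -m crank '[[0,-0.01,0,0,0,0,0],[0,-0.02,0,0,0,0,0],[0,-0.02,0,0,0,0,0]]' | egrep 'eef|force'
python3 -m crank '[[0,-0.01,0,0,0,0,0],[0,-0.01,0,0,0,0,0]]' | egrep 'eef|force'
python3 -m crank '[[0,-0.01,0,0,0,0,0],[0,-0.01,0,0,0,0,0]]' | egrep 'eef|force'
python3 - <<'E'
from h import *
p=imaging.read_camera("wrist"); crop(p,"w11.png",170,380,150,400,3); s=telemetry.get_state();print(s["eef_pos"],s["contact_force"],s["wrist_torque"])
E
```

```text
eef_pos: [0.5725, 0.1153, 0.2602]
contact_force: [-1.9, -0.9, -2.9]
eef_pos: [0.5725, 0.1166, 0.2601]
contact_force: [-1.2, -0.3, -4.1]
eef_pos: [0.5724, 0.118, 0.2601]
contact_force: [-2.3, -0.2, -3.4]
[0.57240744 0.11803706 0.26012472] [-2.18800785 -1.08851952 -3.08933879] [-0.12523196  0.31711343 -0.04767173]
```

View pics/w11.png

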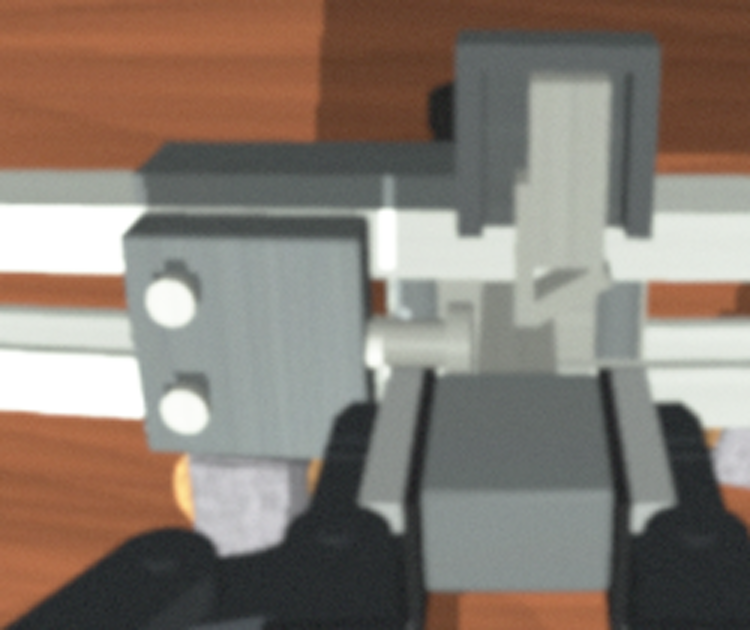

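The gate is aside and the buffer's head is just touching the post. Now 1 mm steps.

```bash
python3 -m crank '[[0,-0.007,0,0,0,0,0],[0,-0.007,0,0,0,0,0]]' | egrep 'eef|force'
python3 -m crank '[[0,-0.007,0,0,0,0,0],[0,-0.007,0,0,0,0,0]]' | egrep 'eef|force'
python3 -m crank '[[0,-0.007,0,0,0,0,0],[0,-0.007,0,0,0,0,0]]' | egrep 'eef|force'
python3 -m crank '[[0,-0.007,0,0,0,0,0],[0,-0.007,0,0,0,0,0]]' | egrep 'eef|force'
python3 - <<'E'
from h import *
p=imaging.read_camera("wrist"); crop(p,"w12.png",170,380,150,400,3); s=telemetry.get_state();print(s["eef_pos"],s["contact_force"],s["wrist_torque"])
E
```

```text
eef_pos: [0.5724, 0.119, 0.2601]
contact_force: [-2.0, -1.3, -3.3]
eef_pos: [0.5724, 0.1196, 0.2601]
contact_force: [-2.0, -2.2, -3.3]
eef_pos: [0.5724, 0.1205, 0.2601]
contact_force: [-1.8, -4.3, -2.7]
eef_pos: [0.5723, 0.1216, 0.2601]
contact_force: [-1.3, -4.3, -4.2]
[0.57230834 0.12164459 0.26010347] [-2.03257709 -4.59357745 -2.81987064] [-0.93568242  0.31915562 -0.00108094]
```

View pics/w12.png

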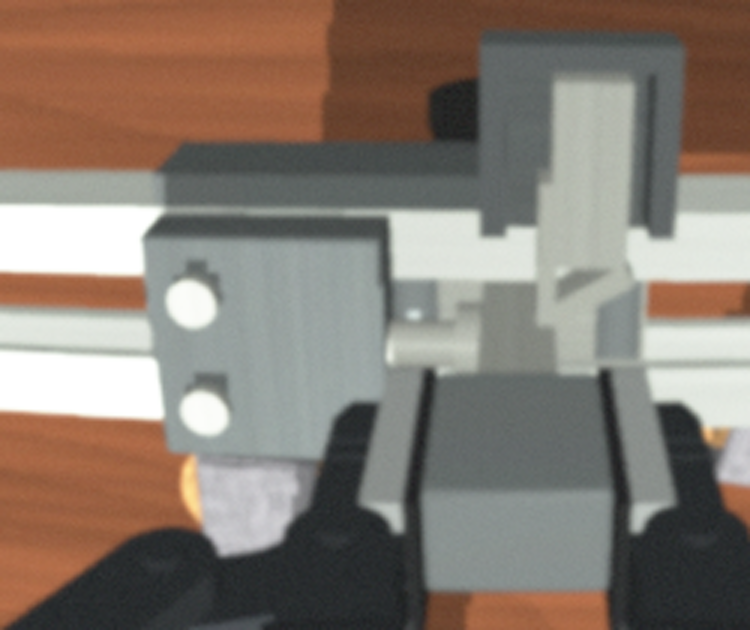

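```bash
python3 -m crank '[[0,-0.007,0,0,0,0,0],[0,-0.007,0,0,0,0,0]]' | egrep 'eef|force'
python3 -m crank '[[0,-0.005,0,0,0,0,0],[0,-0.005,0,0,0,0,0]]' | egrep 'eef|force'
python3 - <<'E'
from h import *
p=imaging.read_camera("wrist"); crop(p,"w13.png",170,380,150,400,3); s=telemetry.get_state();print(s["eef_pos"],s["contact_force"],s["wrist_torque"])
E
```

```text
eef_pos: [0.5723, 0.1226, 0.2601]
contact_force: [-1.8, -4.7, -3.3]
eef_pos: [0.5723, 0.1232, 0.2602]
contact_force: [-2.5, -5.3, -4.1]
[0.57229476 0.12315272 0.26014448] [-1.06568705 -4.96492398 -2.733505  ] [-1.08054382  0.32682148 -0.08991491]
```

View pics/w13.png

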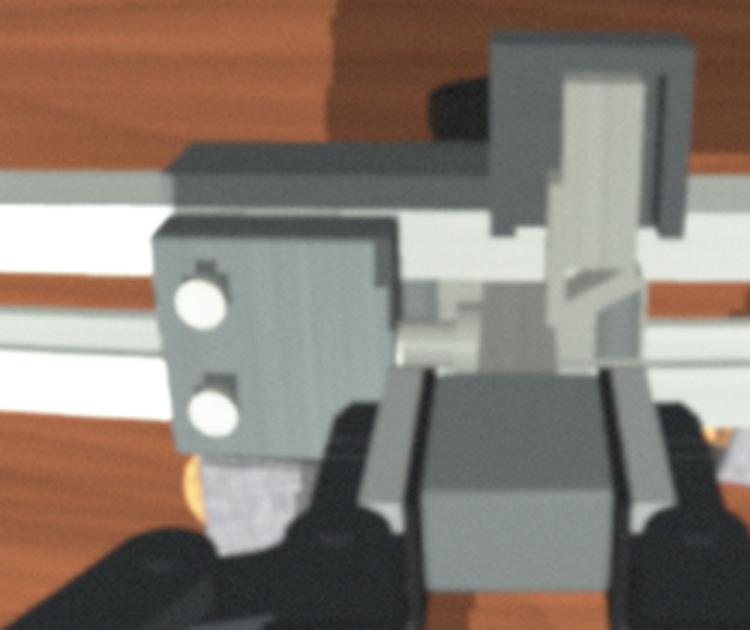

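```bash
python3 -m crank '[[0,-0.005,0,0,0,0,0],[0,-0.005,0,0,0,0,0]]' | egrep 'eef|force'
python3 -m crank '[[0,-0.004,0,0,0,0,0],[0,-0.004,0,0,0,0,0]]' | egrep 'eef|force'
python3 - <<'E'
from h import *
p=imaging.read_camera("wrist"); crop(p,"w14.png",170,380,150,400,3); s=telemetry.get_state();print(s["eef_pos"],s["contact_force"],s["wrist_torque"])
E
```

```text
eef_pos: [0.5723, 0.1237, 0.2601]
contact_force: [-1.8, -7.3, -2.7]
eef_pos: [0.5723, 0.1242, 0.2602]
contact_force: [-1.6, -5.6, -3.1]
[0.57225713 0.12422776 0.26012857] [-2.09937436 -5.91259132 -2.15583648] [-1.23013154  0.3337446  -0.05150652]
```

View pics/w14.png

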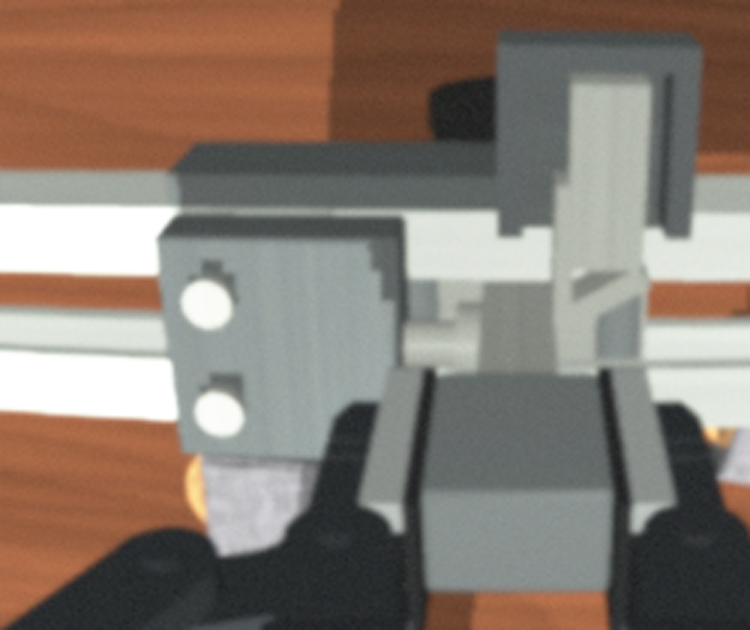

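```bash
python3 -m crank '[[0,-0.004,0,0,0,0,0],[0,-0.004,0,0,0,0,0]]' | egrep 'eef|force'
python3 - <<'E'
from h import *
p=imaging.read_camera("wrist"); crop(p,"w15.png",170,380,150,400,3); s=telemetry.get_state();print(s["eef_pos"],s["contact_force"],s["wrist_torque"])
E
```

```text
eef_pos: [0.5723, 0.125, 0.2601]
contact_force: [-1.1, -5.2, -3.1]
[0.57223456 0.12494342 0.26011186] [-1.43861114 -6.54293417 -3.39610318] [-1.11088762  0.32367409 -0.03891045]
```

View pics/w15.png

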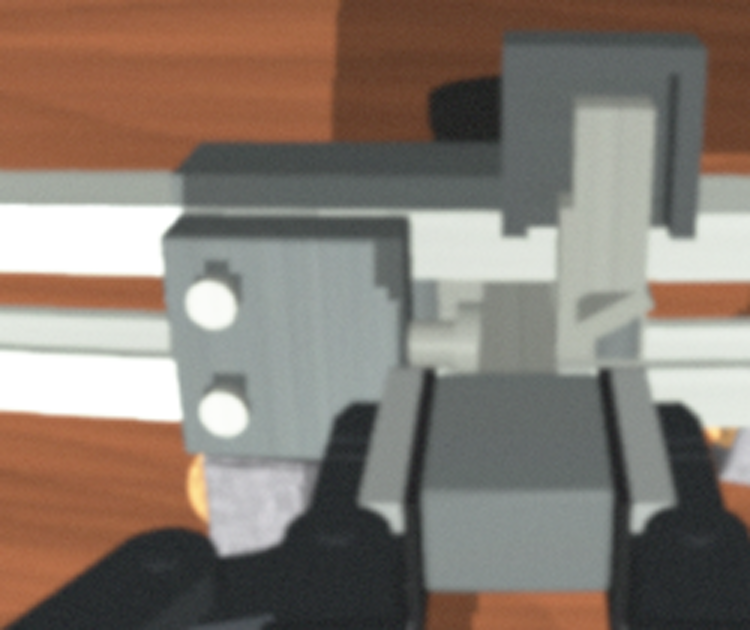

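The gate snapped: its bar end went from row 78 to row 100, the same as when shut, and it now lies behind the post. I'll ease back slightly so the gate takes the load.

```bash
python3 -m crank '[[0,0.005,0,0,0,0,0],[0,0.005,0,0,0,0,0]]' | egrep 'eef|force'
python3 -m crank '[[0,0.004,0,0,0,0,0],[0,0.004,0,0,0,0,0]]' | egrep 'eef|force'
python3 -m crank '[[0,0.003,0,0,0,0,0],[0,0.003,0,0,0,0,0]]' | egrep 'eef|force'
```

```text
eef_pos: [0.5723, 0.1246, 0.2601]
contact_force: [-1.2, -6.0, -4.0]
eef_pos: [0.5722, 0.1245, 0.2601]
contact_force: [-1.1, -4.5, -4.2]
eef_pos: [0.5722, 0.1244, 0.2601]
contact_force: [-0.9, -2.9, -3.7]
```

```bash
python3 -m crank '[[0,0.003,0.005,0,0,0,0],[0,0.003,0.005,0,0,0,0]]' | egrep 'eef|force'
python3 -m crank '[[0,0.002,0.005,0,0,0,0],[0,0.002,0.005,0,0,0,0]]' | egrep 'eef|force'
```

```text
eef_pos: [0.5723, 0.1243, 0.2601]
contact_force: [-2.6, -0.4, -0.6]
eef_pos: [0.5723, 0.1242, 0.26]
contact_force: [-2.7, 0.1, 3.8]
```

```bash
python3 -m crank '[[-0.003,0,-0.005,0,0,0,0],[-0.003,0,-0.005,0,0,0,0]]' | egrep 'eef|force'
python3 -m crank '[[-0.002,0,0,0,0,0,0.3],[-0.002,0,0,0,0,0,0.36],[-0.002,0,0,0,0,0,0.42],[-0.002,0,0,0,0,0,0.5],[-0.002,0,0,0,0,0,0.6],[-0.002,0,0,0,0,0,0.6]]' | egrep 'eef|force|open'
python3 - <<'E'
from h import *
p=imaging.read_camera("wrist"); crop(p,"w16.png",170,380,150,400,3); a=imaging.read_camera("scene"); crop(a,"s16.png",160,320,230,430,4)
E
```

```text
eef_pos: [0.5722, 0.1241, 0.26]
contact_force: [-1.7, 2.3, 1.7]
eef_pos: [0.5716, 0.1231, 0.2593]
contact_force: [-0.1, 1.0, 0.5]
opening: 0.603
```

View pics/w16.png

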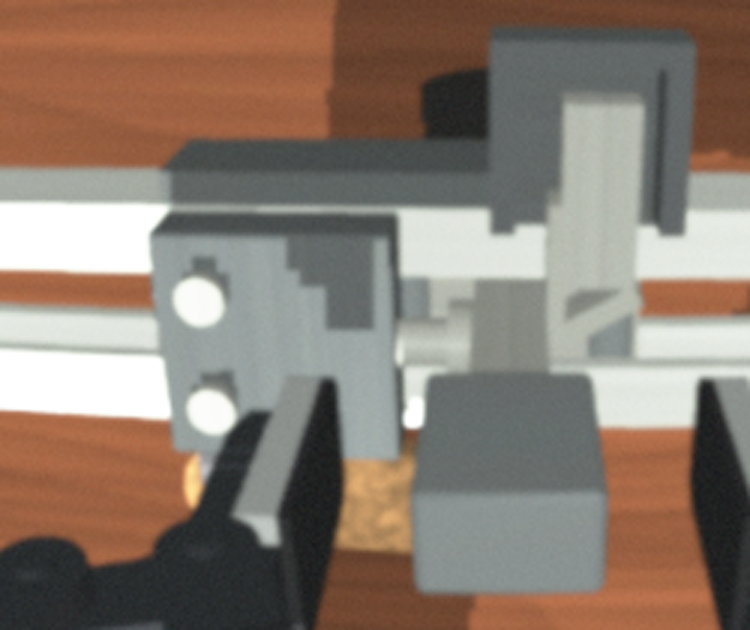

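View pics/s16.png

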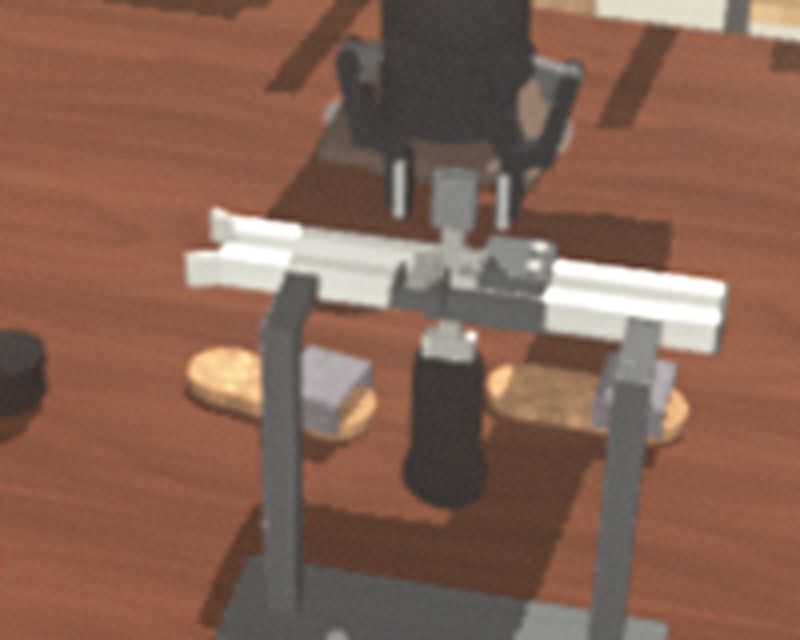

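Released. The gate is shut behind the post, the buffer is pressed and the hanger hangs upright. I'll retreat straight up.

```bash
python3 -m crank '[[0,0,0,0,0,0,0.8],[0,0,-0.08,0,0,0,0.8],[0,0,-0.2,0,0,0,0.8],[0,0,-0.4,0,0,0,0.8],[0,0,-0.6,0,0,0,0.8],[0,0,-0.8,0,0,0,0.8],[0,0,-0.8,0,0,0,0.8],[0,0,-0.8,0,0,0,0.8],[0,0,-0.8,0,0,0,0.8]]'
python3 - <<'E'
from h import *
p=imaging.read_camera("wrist"); save(p,"w17.png"); a=imaging.read_camera("scene"); save(a,"s17.png")
L=[d["location"] for d in finder.pinpoint("hanger_grip",p)]; M=[d["location"] for d in finder.pinpoint("hanger_grip",a)]; print(L,M)
s=telemetry.get_state(); print(s["contact_force"],s["time"])
E
```

```text
time: 22.9
eef_pos: [0.571, 0.1232, 0.3781]
tcp_rot: [1.0, 0.018, -0.001, 0.0]
contact_force: [1.0, 0.1, -0.4]
opening: 0.799
[[110.3, 611.7], [233.5, 322.6], [289.0, 278.1]] [[236.9, 212.8], [206.1, 345.1], [247.9, 166.3]]
[0.05566327 0.53997167 0.22510837] 23.1
```

View pics/w17.png

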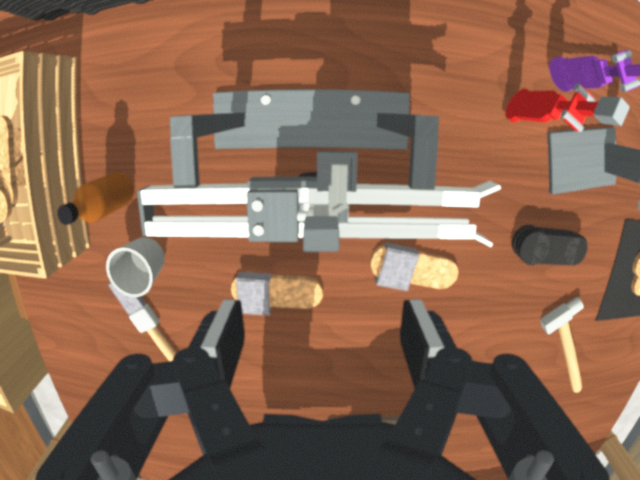

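View pics/s17.png

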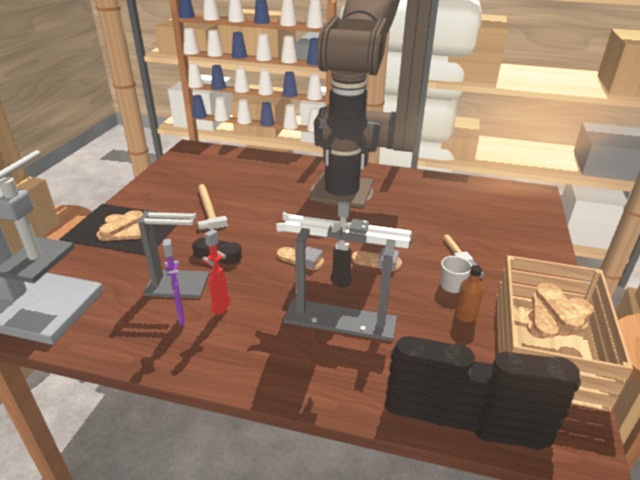

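Run:
```python
from h import *
p=imaging.read_camera("wrist"); crop(p,"w18.png",140,260,230,390,5)
a=imaging.read_camera("scene")
print(tri([ray(p,233.5,322.6,True),ray(a,206.1,345.1)]))
```

```text
(array([0.57457533, 0.12527679, 0.28651883]), [np.float64(0.0026308789762524948), np.float64(0.002630878976252457)])
```

View pics/w18.png

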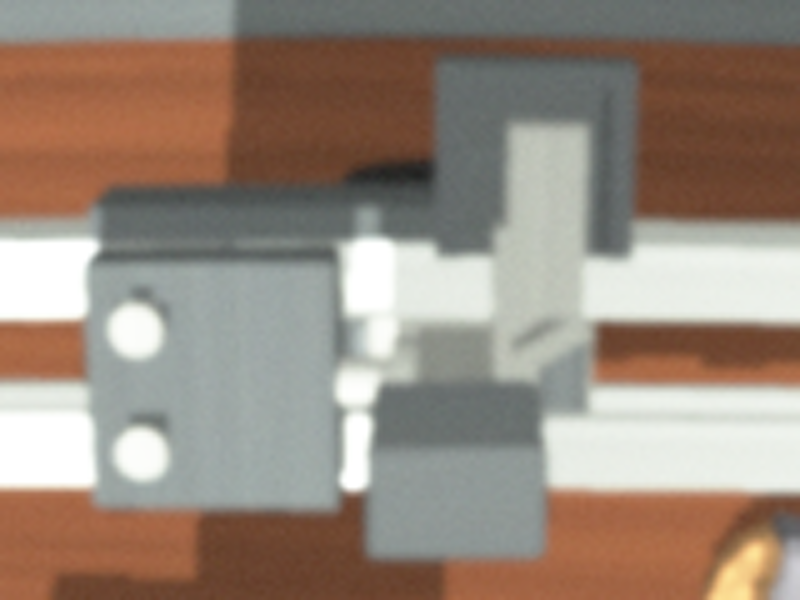

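```bash
python3 -c "
from plant import ticket; print(ticket.sign_off())"
```

```text
the job is handed in; nothing more can be done
None
```

The hanger with the sole now hangs in the drying rail, with the gate shut behind its post and the buffer pressed. I handed the job in at about 23 s of the 59 s; hand-in reports no verdict.

**What I did:** I gripped the grey block, lifted it 20 mm, took it out along the fork's open end, lined it up with the rail and slid it in. The last part went in steps of 0.5 to 1.5 mm. The push measured about 7 N at most near the snap. I stopped once the wrist camera showed the gate had snapped, eased back until the gate carried the load, then let go and retreated straight up.

**Last checks:**
- **Gate and buffer:** the close-up shows the gate across the slot behind the post. The buffer looks pressed about 5 mm, estimated from the travel after first contact; the joint values themselves were not readable.
- **Position:** the hanger hangs upright, with its post about 135 mm inside the mouth.
- **Surroundings:** the force on the arm is near zero, and none of the bystanders looks displaced in the pictures.

**Disagreement:** triangulating the grip point with the trained networks put it at z 0.279 to 0.288, on the fork and again at the end. The fork and rail geometry give 0.276. I worked from 0.276, and the trolley went into the rail with no contact force felt.

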